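# Change the recipe on the easel and file the other boards under the weighted arm

### The arm

A 7-joint arm with a two-finger parallel gripper is mounted at the origin on a cart in front of the work surface, level with it; the furniture and walls round the work are solid. World frame = base frame: x ahead of the robot, y to its left, z up, the work surface at z = 0. Lengths are in m, angles in rad, forces in N, time in s.
With the tool pointing down it reaches from about 0.35 to 0.9 m from the base axis. Payload 8.1 kg.
Tool frame: the origin (TCP) lies at the centre of the arm's flange, where the gripper is bolted on; the fingertips stand 178 mm ahead of it and the grasp point (between the pads) lies 159 mm ahead of it; z points along the fingers, y is the line along which they close (so a half turn about z gives the same grasp; the last joint's range is limited). The gripper opens to 92 mm and grips with 3 to 60 N. Pads are 19 mm wide; open, the fingers measure 130 mm over their backs; the gripper's body (75 mm by 190 mm) begins 47 mm behind the grasp point.
Start: joints at [1.088, 0.434, 0.025, 1.573, -0.012, 1.134, -0.075], TCP at [0.232, -0.58, 0.405] pointing down, gripper open.
Joint ranges: [-2.62, 2.62], [-0.44, 2.09], [-1.27, 1.32], [0.08, 2.57], [-1.32, 4.46], [0.12, 2], [-2.74, 2.74]. Speed limits (rad/s): [2.22, 2.22, 3.01, 3.01, 3.14, 3.14, 3.14].

### API

Orientations are given as a rotation vector (axis times angle).
In Python, from station import manip, cams gives the robot as it stands. The module is installed in compiled form; this text tells all that it offers.
- The arm moves only by the tool drive_tool, never from a script. Its argument "series" is one flat list of numbers, 4 for each row, row after row: the shift along the tool's x, y, z in units of 50 mm (1.0 is 50 mm), then the turn about the tool's z in degrees. In form: [x, y, z, spin, x, y, z, spin, ...]. A call has 1 to 20 rows; each row is the pose to reach, as a shift and turn from the pose commanded when the call began, along the tool's axes at that moment; what a row does not reach only later rows make up. A row lasts 1/8 s, in which the tool goes at most 62.5 mm and 10.7 degrees, less where a joint would pass 70% of its speed; a pose out of reach is approached as far as the arm can. A call with a gripper value outside its range is refused whole. "jaw" is the opening, from 0 (shut) to 1 (fully open), set as the call begins (left out, the last holds). The fingers move at their own pace and stop on an object; the grip force is fixed at half the most. Time passes only in rows, so rows that repeat a pose let the fingers close. It gives the time, the measured TCP pose, the force, the opening and the grip force at its end, in the units of the state.
- manip.state(): the state, without advancing time (a new reading comes with each control period).
- cams.read_camera(name): name is "scene" or "top" or "wrist"; returns the picture (400x640x3 uint8, blue, green, red); there is no depth.
- cams.camera_params(name): a dict with "vfov" (degrees; the focal length in pixels is half the picture's height over the tangent of half this angle, whatever the lens; pixels are square), "cx", "cy" (the principal point, pixels), "eye" and "orientation" of the camera in the world. Camera axes: x right, y down, z forward; pixel columns grow to the right and rows downward; lengths in m; the calibration is good to about 2 mm. A picture is of the moment at which its call begins: read the wrist's pose just before it. camera_params takes no time and is no camera call; for the wrist camera it gives the pose at the moment of the call.
- manip.sign_off(): hands the job in; it is judged then, once.
The state is a dict: "t": time; "joint_positions": joint angles; "qd": joint speeds; "effort": joint torques, N m; "tool_pos": TCP position; "tcp_rot": TCP orientation; "contact_force": force on the tool from outside, world axes, zero at the start; "wrist_torque": the same for the moment, N m; "gripper_width": opening from 0.0 (shut) to 1.0 (fully open); "grip_force": force on a finger pad.
Only numpy, scipy, OpenCV 4.12 (cv2) and the standard library are available. Lean on these libraries where they do the work, as an engineer would, in place of code of your own. Each camera call takes 0.05 s, during which the arm holds its last target. There are 200 camera calls.

### The job

Change over the kitchen's recipe boards. Swing the holder's weighted arm up until it stays open by itself, take the orange board off the easel and lay it flat in the holder first, at the bottom, then lay every green, yellow or red board on the worktop flat on top of it between the guide posts, picture side up, and only when all are in bring the arm back down so that its bar presses on the pile. Stand the blue board picture side out and lengthways up the emptied easel, squarely in the middle and resting down against its bottom lip, and leave the other things on the worktop where they are.

Things in the scene. Friction and masses are not known exactly. Their poses are not given: they have to be found in the camera images.
- holder: board holder, fixed: dark wood base 200 x 126 x 12 mm; eight steel guide posts 8 mm thick, tops at z = 56 mm, at x = +-71, y = +-18 and x = +-45, y = +-40 mm: a board lying along x has 7 mm play each way, |x| < 40 is open at the sides for fingers. Hinge cheeks at x = 88, y = +-50, 61 mm tall. Origin: on the worktop under the boards' place; x toward the hinge, roughly away from the robot
- tray (a point): centre of the holder's floor where the boards lie, 12 mm above the worktop; axes as the holder's. A board centred here has its origin here; each board adds 10 mm to the pile.
- press_arm (a joint): angle (rad) of the weighted arm, a U of two 100 mm rods (y = +-50 mm) and the press bar, hinged about the holder's y axis at x = 88, z = 52 mm. Bar centre: holder x = 88 - 100 cos(a), z = 52 + 100 sin(a) mm: 0 = level, grows as it swings up and over. Stops: -0.25 (start, bar 6 mm off the floor), 1.9 (open). No spring: falls shut below 1.55, stays open above 1.6; rests at 0 to 0.1 on 3 or 4 boards
- press_bar (a point): middle of the round dark steel bar at the arm's end, 18 mm thick, 88 mm long along the holder's y axis, two brass bands, 0.2 kg. This point is free all round and can be pinched from above with the fingers fore and aft of it; it is a roller that spins freely on its axle, so the arm can turn while the bar is held
- easel: low wooden recipe easel, fixed: base 150 x 60 mm. Origin: on the worktop under the middle; x points up-slope (roughly to the right; the face looks left, to the middle of the worktop).
- easel_face: the easel's face, sloped 0.50 rad (29 deg) from level. Origin: middle of the foot of the slope where face and lip meet, z = 26 mm; x up the slope, y sideways, z out of the face. Face 106 mm long, 42 mm wide: fingers pass beside it. Lip at x = -8 to 0, 70 mm wide, 16 mm above the face. A board seated lengthways has its origin at x = 60, y = 0, z = 0 mm. Friction may stop it sliding down by itself
- board_orange: bamboo recipe board whose picture is orange, 120 x 58 x 10 mm, about 80 g. Origin: centre of its underside; x along its length, y across its 58 mm width (the way to grip it), z out of the picture. Either end may be up. Starts standing lengthways on the easel against the lip.
- board_blue: bamboo recipe board whose picture is blue, 120 x 58 x 10 mm, about 80 g. Origin: centre of its underside; x along its length, y across its 58 mm width (the way to grip it), z out of the picture. Either end may be up. Starts lying flat, picture up, on the worktop near the middle.
- board_green: bamboo recipe board whose picture is green, 120 x 58 x 10 mm, about 80 g. Origin: centre of its underside; x along its length, y across its 58 mm width (the way to grip it), z out of the picture. Either end may be up. Starts lying flat, picture up, on the worktop near the middle. May be absent.
- board_yellow: bamboo recipe board whose picture is yellow, 120 x 58 x 10 mm, about 80 g. Origin: centre of its underside; x along its length, y across its 58 mm width (the way to grip it), z out of the picture. Either end may be up. Starts lying flat, picture up, on the worktop near the middle. May be absent.
- board_red: bamboo recipe board whose picture is red, 120 x 58 x 10 mm, about 80 g. Origin: centre of its underside; x along its length, y across its 58 mm width (the way to grip it), z out of the picture. Either end may be up. Starts lying flat, picture up, on the worktop near the middle. May be absent.
- fish_tin: bystander: flat fish tin, 63 x 105 x 25 mm, near the robot on the left; origin under its centre
- salt_shaker: bystander: salt shaker, 44 mm across, 90 mm tall, behind the boards; origin under its centre
- mug_blue: bystander: blue mug, 84 x 115 x 91 mm, behind the boards; origin under it
- spice_jar_b: bystander: spice jar with a red cap, 45 mm across, 108 mm tall, at the right; origin under its centre
There are look-alikes about, which are no part of the job. What is shaped like the board_green but pink or turquoise is not meant. What is shaped like the easel but pink is not meant.

How it is judged:
By the outcome, as a careful person would: the job done as asked, in the order asked, and still so for the second after the job is handed in, with the robot touching nothing.
Of board_green, board_yellow, board_red only 2 to 3 are there at a start; the rules pass over those that are not, and their reading is None.
At some moment in a run one of board_blue, board_green, board_yellow, board_red may be knocked a few centimetres aside while the robot is not near it.
Once in a run the grip may slacken for a moment while it holds something.
It also fails if it takes over 208 s, if anything falls off the work surface, if the arm or the gripper's body presses on something with over 40 N, if the wrist force passes 120 N, or if a joint passes its speed limit or range.

## Working session

There is one attempt and no reset: what is moved stays moved. The work goes in short steps, Python scripts to look and compute and a tool call to move; the robot and the scene stay as the last step left them, time stands still between calls to the robot, and variables do not carry over. Pictures are saved under pics/ and viewed, at most 14 in all, crops included, and the job is handed in when it is done.

Besides the shell and the picture viewer there is one more tool, called after "Request:" by a JSON object that holds its "op" and its "data", one argument or row to a line. drive_tool: Moves the arm, as the interface text tells. Its arguments: {"type":"object","properties":{"series":{"type":"array","items":{"type":"number"}},"jaw":{"type":"number"}},"required":["series"]}

```bash
mkdir -p pics; python3 - <<'E'
from station import manip,cams
import cv2
s=manip.state();print(s)
for n in("scene","top","wrist"):
    print(n,cams.camera_params(n)); cv2.imwrite(f"pics/{n}0.png",cams.read_camera(n))
E
```

```text
{'t': 0.0, 'joint_positions': array([ 1.08839233,  0.43520836,  0.02496434,  1.5740824 , -0.011582  ,
        1.13399055, -0.07512574]), 'qd': array([ 0.00021358, -0.00013545,  0.00038604,  0.00053916, -0.0007529 ,
        0.0007099 ,  0.00072363]), 'effort': array([-1.68127997e-05, -6.67862535e+01,  9.85442810e-01, -3.14462507e+01,
       -6.03961386e-02,  4.29411675e-02,  1.63842824e-04]), 'tool_pos': array([ 0.23159893, -0.58026059,  0.40395943]), 'tcp_rot': array([-3.08368568e+00, -5.92612749e-01,  6.90973176e-04]), 'contact_force': array([-0.99939193, -0.17239547, -0.55050448]), 'wrist_torque': array([-0.02574547,  0.0026312 , -0.01949115]), 'grip_force': 0.0, 'gripper_width': 1.0008223654846726}
scene {'vfov': 48.69398261497453, 'cx': 321.1688262589136, 'cy': 194.9731723121216, 'eye': array([-0.30169305,  0.81788224,  0.99254727]), 'orientation': array([-0.93273643,  2.36483161, -1.18131793])}
top {'vfov': 46.35665876383607, 'cx': 323.3612749820629, 'cy': 201.16735537518673, 'eye': array([-0.1452433 , -0.17974297,  1.55346193]), 'orientation': array([-2.15082747,  1.75504923, -0.41176368])}
wrist {'vfov': 67.09355105496935, 'cx': 320.4920690537102, 'cy': 202.49809922360873, 'eye': array([ 0.29959454, -0.55280779,  0.38350403]), 'orientation': array([ 2.40203618, -1.62758552, -0.23144091])}
```

View pics/top0.png

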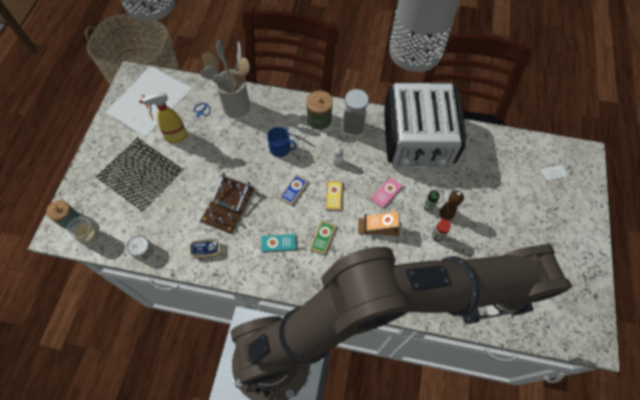

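View pics/scene0.png

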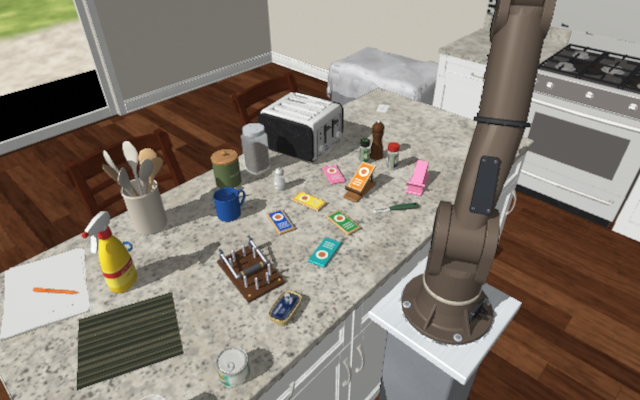

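Top view shows blue (293,189), yellow (335,195), green (323,238), orange on the easel (380,223), teal/pink look-alikes, and the holder at (229,203). The scene view agrees, and there is no red board. Next I measure positions.

```bash
cat > h.py <<'E'
import numpy as np,cv2
from scipy.spatial.transform import Rotation as R
from station import manip,cams
HUE=dict(orange=(8,17),yellow=(20,30),green=(42,75),teal=(80,95),blue=(105,125),red=(175,6))
def snap(n,save=None):
    P=cams.camera_params(n); im=cams.read_camera(n)
    if save: cv2.imwrite(f"pics/{save}.png",im)
    P['f']=200/np.tan(np.radians(P['vfov'])/2); P['R']=R.from_rotvec(P['orientation']).as_matrix()
    return im,P
def ray(P,u,v): return P['R']@np.array([(u-P['cx'])/P['f'],(v-P['cy'])/P['f'],1.])
def onz(P,u,v,z):
    d=ray(P,u,v); return P['eye']+d*(z-P['eye'][2])/d[2]
def proj(P,X):
    c=P['R'].T@(np.asarray(X,float)-P['eye']); return c[:2]/c[2]*P['f']+[P['cx'],P['cy']]
def mask(im,col,smin=90,vmin=50):
    h=cv2.cvtColor(im,cv2.COLOR_BGR2HSV); a,b=HUE[col]
    m=(h[...,0]>=a)&(h[...,0]<=b) if a<=b else (h[...,0]>=a)|(h[...,0]<=b)
    m=(m&(h[...,1]>=smin)&(h[...,2]>=vmin)).astype(np.uint8)
    return cv2.morphologyEx(m,cv2.MORPH_CLOSE,np.ones((3,3)))
def boards(im,P,col,z=.010,n=3,amin=25,**k):
    """minAreaRect on the plane z of each blob: (x,y,yaw,L,W,area)"""
    out=[]
    cs,_=cv2.findContours(mask(im,col,**k),cv2.RETR_EXTERNAL,cv2.CHAIN_APPROX_NONE)
    for c in sorted(cs,key=cv2.contourArea)[::-1][:n]:
        if cv2.contourArea(c)<amin: continue
        g=np.array([onz(P,u,v,z)[:2] for u,v in c[:,0]])
        (x,y),_,_=r=cv2.minAreaRect((g*1000).astype(np.float32)); b=cv2.boxPoints(r)
        e=[b[1]-b[0],b[2]-b[1]]; e.sort(key=np.linalg.norm); 
        out.append((round(x/1000,4),round(y/1000,4),round(np.degrees(np.arctan2(e[1][1],e[1][0]))%180,1),round(np.linalg.norm(e[1])),round(np.linalg.norm(e[0])),c[:,0].mean(0).round().tolist()))
    return out
def go(xyz=None,yaw=None,s=None):
    """shift (units 50mm, tool axes)+spin deg to put the GRASP point at xyz with tool y axis line at world yaw deg (mod 180)"""
    s=s or manip.state(); M=R.from_rotvec(s['tcp_rot']).as_matrix()
    gp=s['tool_pos']+M[:,2]*.159; d=np.zeros(3) if xyz is None else M.T@(np.asarray(xyz)-gp)
    ty=np.degrees(np.arctan2(M[1,1],M[0,1])); sp=0
    if yaw is not None: sp=-((yaw-ty+90)%180-90)
    print('t',round(s['t'],2),'gp',gp.round(4),'tooly',ty.round(1),'tilt',M[2].round(4),'j7',s['joint_positions'][6].round(2),'MOVE',(d/.05).round(3),'spin',round(sp,1))
E
python3 - <<'E'
from h import *
for n in("top","scene"):
    im,P=snap(n)
    for c in HUE:
        print(n,c,boards(im,P,c))
P=cams.camera_params("wrist");s=manip.state();M=R.from_rotvec(s['tcp_rot']).as_matrix()
print(M.round(3),M.T@(P['eye']-s['tool_pos']),(M.T@R.from_rotvec(P['orientation']).as_matrix()).round(3))
im,P=snap('top');print('holder',onz(P,229,203,.03),'easel',onz(P,380,223,.05))
cv2.imwrite('pics/holder.png',cv2.resize(im[150:260,180:420],None,fx=3.3,fy=3.3,interpolation=cv2.INTER_CUBIC))
go()
E
```

```text
top orange [(0.5893, 0.8292, np.float32(27.9), 1922, 700, [71.0, 224.0]), (0.9274, -0.7824, np.float32(175.1), 2025, 843, [554.0, 199.0]), (1.2827, 0.0698, np.float32(102.2), 645, 629, [316.0, 55.0])]
top yellow [(0.8108, 0.6216, np.float32(34.6), 112, 84, [168.0, 120.0]), (0.6149, -0.0853, np.float32(7.8), 113, 54, [334.0, 195.0]), (0.7385, 0.5657, np.float32(124.8), 82, 56, [176.0, 136.0])]
top green [(0.439, -0.0776, np.float32(69.3), 42, 28, [323.0, 239.0])]
top teal [(0.3915, 0.0686, np.float32(104.6), 116, 56, [278.0, 243.0])]
top blue [(0.8008, 0.1627, np.float32(28.8), 133, 94, [280.0, 141.0]), (0.588, 0.0732, np.float32(158.6), 55, 41, [290.0, 193.0]), (0.3201, 0.3186, np.float32(111.8), 76, 38, [204.0, 249.0])]
top red [(0.5736, -0.4957, np.float32(151.3), 58, 43, [444.0, 226.0])]
scene orange [(-0.2126, -0.2659, np.float32(104.3), 895, 400, [560.0, 309.0]), (1.4196, -0.0654, np.float32(88.8), 1735, 767, [140.0, 155.0]), (0.501, 0.2911, np.float32(170.0), 202, 126, [252.0, 279.0])]
scene yellow [(0.8819, 0.5369, np.float32(161.9), 179, 86, [111.0, 255.0]), (0.7559, 0.5696, 
[... 322 characters left out ...]
03.0]), (0.3271, 0.3113, np.float32(107.5), 83, 39, [285.0, 306.0]), (0.6128, 0.0666, np.float32(160.5), 99, 44, [279.0, 219.0])]
scene red [(0.7977, 0.5567, np.float32(89.8), 91, 45, [118.0, 271.0]), (0.9932, 0.5147, np.float32(168.8), 56, 41, [104.0, 233.0]), (0.6162, -0.6053, np.float32(126.4), 80, 48, [393.0, 147.0])]
[[ 0.929  0.371 -0.   ]
 [ 0.371 -0.929  0.001]
 [-0.    -0.001 -1.   ]] [ 0.07333551 -0.00029156  0.02052615] [[-0.    -0.961 -0.276]
 [ 1.    -0.    -0.   ]
 [ 0.    -0.276  0.961]]
holder [0.4947983 0.2755397 0.03     ] easel [ 0.51918913 -0.26745132  0.05      ]
t 0.3 gp [ 0.2316 -0.5803  0.2455] tooly -68.2 tilt [-1.e-04 -5.e-04 -1.e+00] j7 -0.08 MOVE [0. 0. 0.] spin 0
```

View pics/holder.png

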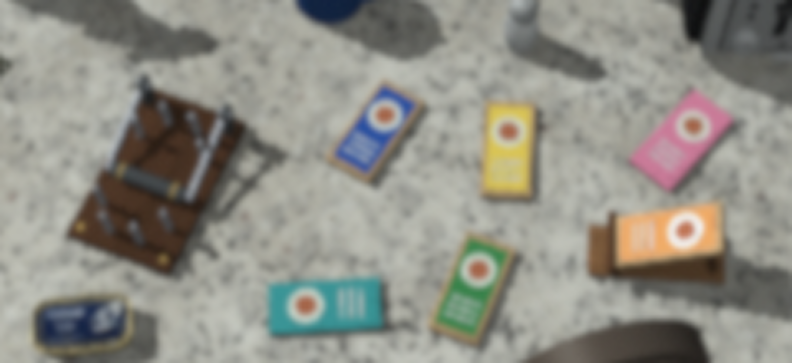

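```bash
python3 - <<'E'
from h import *
P=cams.camera_params("top");P['f']=200/np.tan(np.radians(P['vfov'])/2); P['R']=R.from_rotvec(P['orientation']).as_matrix()
q=[onz(P,180+u/3.3,150+v/3.3,.012) for u,v in((148,80),(245,125),(170,272),(70,235))]
print(np.round(q,3)); a=(q[0]+q[1]-q[2]-q[3]);y=np.degrees(np.arctan2(a[1],a[0]));c=sum(q)/4;print(c,y,np.linalg.norm(a)/2)
go([c[0],c[1],.30],y)
E
```

```text
[[0.614 0.33  0.012]
 [0.581 0.207 0.012]
 [0.393 0.24  0.012]
 [0.413 0.357 0.012]]
[0.50032157 0.28355995 0.012     ] -8.80330948052562 0.19648142192884696
t 0.3 gp [ 0.2316 -0.5803  0.2455] tooly -68.2 tilt [-1.e-04 -5.e-04 -1.e+00] j7 -0.08 MOVE [ 11.396 -14.055  -1.085] spin -59.4
```

Request:
{"op": "drive_tool", "data": {
  "series": [0,0,-1.1,0,0.8,-1,-1.1,-4,1.6,-2,-1.1,-8,2.4,-3,-1.1,-12,3.2,-4,-1.1,-16,4,-5,-1.1,-20,4.8,-6,-1.1,-25,5.6,-7,-1.1,-30,6.4,-8,-1.1,-34,7.2,-9,-1.1,-38,8,-10,-1.1,-42,8.8,-11,-1.1,-46,9.6,-12,-1.1,-50,10.4,-13,-1.1,-55,11,-13.6,-1.1,-58,11.4,-14.05,-1.1,-59.4,11.4,-14.05,-1.1,-59.4,11.4,-14.05,-1.1,-59.4,11.4,-14.05,-1.1,-59.4,11.4,-14.05,-1.1,-59.4],
  "jaw": 1
}}

```text
t: 2.8
tool_pos: [0.5008, 0.2823, 0.46]
tcp_rot: [2.387, 2.041, 0.0]
contact_force: [0.2, 0.3, 0.3]
gripper_width: 1.0
grip_force: 0.0
```

```bash
python3 - <<'E'
from h import *
go([.5,.28,.30],-8.8)
im,P=snap('wrist','w1')
E
```

```text
t 2.8 gp [0.5009 0.2822 0.301 ] tooly -8.9 tilt [-4.e-04  7.e-04 -1.e+00] j7 -1.02 MOVE [-0.046 -0.01   0.02 ] spin -0.1
```

View pics/w1.png

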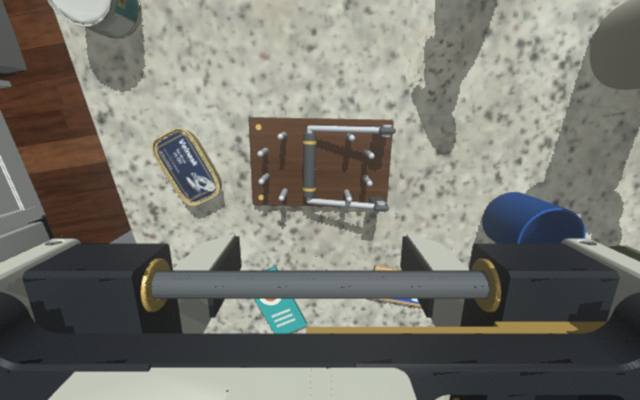

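The holder is upright in the wrist view: base about (250–391, 118–208), bar at x≈309, hinge to the right.

```bash
cat >> h.py <<'E'
def holder(im,P):
    h=cv2.cvtColor(im,cv2.COLOR_BGR2HSV)
    m=((h[...,2]<110)&((h[...,0]<15)|(h[...,0]>170))&(h[...,1]>60)).astype(np.uint8)
    m[260:]=0; m[:,:200]=0
    m=cv2.morphologyEx(m,cv2.MORPH_CLOSE,np.ones((15,15)))
    m=cv2.morphologyEx(m,cv2.MORPH_OPEN,np.ones((15,15)))
    cs,_=cv2.findContours(m,cv2.RETR_EXTERNAL,cv2.CHAIN_APPROX_NONE)
    c=max(cs,key=cv2.contourArea)
    g=np.array([onz(P,u,v,.012)[:2] for u,v in c[:,0]])
    print('px box',cv2.boundingRect(c)); return cv2.minAreaRect((g*1000).astype(np.float32))
E
python3 - <<'E'
from h import *
im,P=snap('wrist')
r=holder(im,P);print(r)
# bar ends & posts by hand
for n,u,v,z in(('bar top',309,137,.027),('bar bot',309,202,.027),):print(n,onz(P,u,v,z).round(4))
s=manip.state();M=R.from_rotvec(s['tcp_rot']).as_matrix();print('gp px',proj(P,s['tool_pos']+M[:,2]*.159))
cv2.imwrite('pics/w1c.png',cv2.resize(im[105:220,235:405],None,fx=4.6,fy=4.6,interpolation=cv2.INTER_CUBIC))
E
```

```text
px box (250, 119, 142, 87)
((500.48809814453125, 290.97808837890625), (122.93680572509766, 196.78366088867188), 80.50386810302734)
bar top [0.4918 0.3312 0.027 ]
bar bot [0.4768 0.2419 0.027 ]
gp px [322.70934477 266.96924379]
```

View pics/w1c.png

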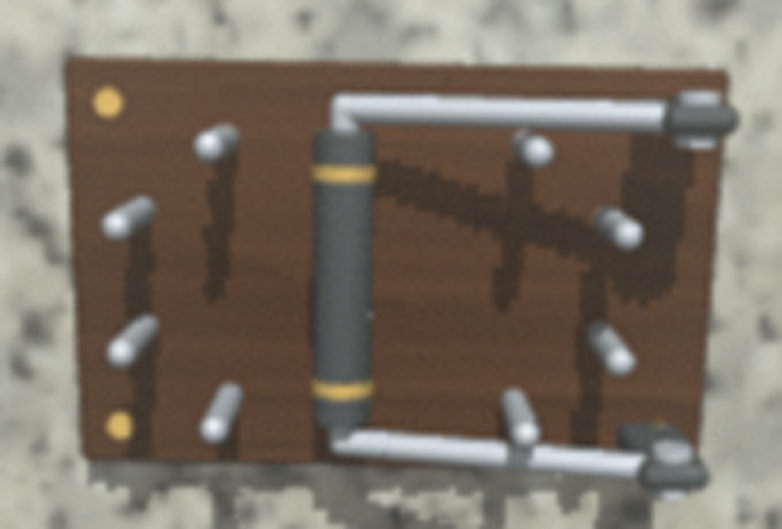

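```bash
python3 - <<'E'
from h import *
P=snap('wrist')[1]
px=np.array([(210,148),(117,225),(122,350),(215,428),(540,150),(628,233),(620,358),(525,430)])/4.6+[235,105]
md=np.array([(-45,40),(-71,18),(-71,-18),(-45,-40),(45,40),(71,18),(71,-18),(45,-40)])/1e3
W=np.array([onz(P,u,v,.054)[:2] for u,v in px])
mc,wc=md.mean(0),W.mean(0)
z=((W-wc)@[1,1j])*np.conj((md-mc)@[1,1j]); a=np.angle(z.sum())
Rm=np.array([[np.cos(a),-np.sin(a)],[np.sin(a),np.cos(a)]])
t=wc-Rm@mc; print('holder',t.round(4),np.degrees(a).round(2),((W-(md@Rm.T+t))*1e3).round(1).tolist())
bar=t+Rm@[-.009,0];print('bar',bar)
go([bar[0],bar[1],.10],np.degrees(a));go([bar[0],bar[1],.035],np.degrees(a))
E
```

```text
holder [0.4952 0.2923] -9.76 [[0.3, -1.1], [0.3, -0.3], [0.4, 0.5], [0.2, 0.0], [0.2, -0.2], [-0.5, -0.3], [-0.4, 0.4], [-0.4, 0.9]]
bar [0.48636703 0.29384622]
t 2.95 gp [0.5008 0.2828 0.3009] tooly -8.9 tilt [-1.e-04  5.e-04 -1.e+00] j7 -1.02 MOVE [ 0.175 -0.321  4.018] spin 0.9
t 2.95 gp [0.5008 0.2828 0.3009] tooly -8.9 tilt [-1.e-04  5.e-04 -1.e+00] j7 -1.02 MOVE [ 0.175 -0.322  5.318] spin 0.9
```

Request:
{"op": "drive_tool", "data": {
  "series": [0.17,-0.32,1,0.9,0.17,-0.32,2,0.9,0.17,-0.32,3,0.9,0.17,-0.32,4,0.9,0.17,-0.32,4.5,0.9,0.17,-0.32,5,0.9,0.17,-0.32,5.3,0.9,0.17,-0.32,5.3,0.9,0.17,-0.32,5.3,0.9],
  "jaw": 0.6
}}

```text
t: 4.08
tool_pos: [0.4865, 0.2944, 0.1956]
tcp_rot: [2.402, 2.025, 0.002]
contact_force: [-0.3, -0.4, 0.2]
gripper_width: 0.6
grip_force: 0.0
```

Request:
{"op": "drive_tool", "data": {
  "series": [0,0,0,0,0,0,0,0,0,0,0,0,0,0,0,0,0,0,0,0,0,0,0,0],
  "jaw": 0
}}

```text
t: 4.82
tool_pos: [0.4868, 0.2939, 0.1948]
tcp_rot: [2.402, 2.024, 0.001]
contact_force: [4.1, -1.2, -0.5]
gripper_width: 0.189
grip_force: 30.0
```

```bash
python3 - <<'E'
from h import *
s=manip.state();print(s['gripper_width'],s['grip_force'],s['contact_force']);go(s=s)
d=np.array([-.159*0,0]);
g=(s['tool_pos'][:2]-[.4952,.2923]);c,sn=np.cos(np.radians(-9.76)),np.sin(np.radians(-9.76));print('in holder',g@[c,sn],g@[-sn,c])
a0=-.25
for a in np.linspace(a0,1.78,15): print(round((np.cos(a0)-np.cos(a))*2,2),round(-(np.sin(a)-np.sin(a0))*2,2),end='; ')
E
```

```text
0.18927406909593164 29.999935626983643 [ 4.13707834 -1.22853771 -0.51229566]
t 4.83 gp [0.487  0.294  0.0358] tooly -9.8 tilt [ 3.e-04  9.e-04 -1.e+00] j7 -1.28 MOVE [0. 0. 0.] spin 0
in holder -0.008555234210131029 0.0002005576836617859
0.0 -0.0; -0.05 -0.29; -0.06 -0.57; -0.03 -0.86; 0.05 -1.14; 0.16 -1.41; 0.31 -1.66; 0.5 -1.88; 0.71 -2.07; 0.95 -2.23; 1.21 -2.36; 1.49 -2.44; 1.78 -2.49; 2.07 -2.49; 2.35 -2.45;
```

Request:
{"op": "drive_tool", "data": {
  "series": [0,-0.05,-0.29,0,0,-0.06,-0.57,0,0,-0.03,-0.86,0,0,0.05,-1.14,0,0,0.16,-1.41,0,0,0.31,-1.66,0,0,0.5,-1.88,0,0,0.71,-2.07,0,0,0.95,-2.23,0,0,1.21,-2.36,0,0,1.49,-2.44,0,0,1.78,-2.49,0,0,2.07,-2.49,0,0,2.35,-2.45,0,0,2.35,-2.45,0,0,2.35,-2.45,0]
}}

```text
t: 6.82
tool_pos: [0.6019, 0.274, 0.3174]
tcp_rot: [2.402, 2.024, -0.001]
contact_force: [-0.6, -3.5, -0.2]
gripper_width: 0.184
grip_force: 30.0
```

```bash
python3 - <<'E'
from h import *
s=manip.state();print(s['gripper_width'],s['grip_force'],s['contact_force']);go(s=s)
g=(s['tool_pos'][:2]-[.4952,.2923]);c,sn=np.cos(np.radians(-9.76)),np.sin(np.radians(-9.76));print('in holder',g@[c,sn],g@[-sn,c])
E
```

```text
0.18418202609341508 30.000423789024353 [-0.61941932 -3.46128743 -0.23429676]
t 6.83 gp [0.6019 0.2739 0.1584] tooly -9.8 tilt [-6.e-04  1.e-04 -1.e+00] j7 -1.02 MOVE [0. 0. 0.] spin 0
in holder 0.10826931050299127 9.001260852246201e-05
```

Request:
{"op": "drive_tool", "data": {
  "series": [0,0,0,0,0,0,0,0,0,0,0,0,0,0,0,0],
  "jaw": 0.5
}}

```text
t: 7.32
tool_pos: [0.6019, 0.2745, 0.3174]
tcp_rot: [-2.402, -2.025, -0.001]
contact_force: [0.1, -0.3, 0.5]
gripper_width: 0.495
grip_force: 0.0
```

Request:
{"op": "drive_tool", "data": {
  "series": [0,0,-1,0,0,0,-2,0,0,0,-3,0,0,0,-3,0]
}}

```text
t: 7.82
tool_pos: [0.602, 0.2753, 0.4721]
tcp_rot: [2.401, 2.024, 0.012]
contact_force: [1.2, 0.7, -0.1]
gripper_width: 0.501
grip_force: 0.0
```

```bash
python3 - <<'E'
from h import *
go([.515,-.265,.31],-5)
E
```

```text
t 7.83 gp [0.6031 0.276  0.3131] tooly -9.7 tilt [ 0.0052  0.0058 -1.    ] j7 -0.94 MOVE [-1.0961e+01  9.3000e-02  5.0000e-03] spin -4.7
```

Request:
{"op": "drive_tool", "data": {
  "series": [-1,0,0,0,-2,0,0,0,-3,0,0,0,-4,0,0,0,-5,0,0,0,-6,0,0,-2,-7,0,0,-3,-8,0,0,-4.7,-9,0,0,-4.7,-10,0,0,-4.7,-10.5,0.1,0,-4.7,-10.9,0.1,0,-4.7,-10.9,0.1,0,-4.7,-10.9,0.1,0,-4.7,-10.9,0.1,0,-4.7],
  "jaw": 1
}}

```text
t: 9.7
tool_pos: [0.5151, -0.2622, 0.4674]
tcp_rot: [2.315, 2.124, 0.001]
contact_force: [0.1, -0.1, 0.6]
gripper_width: 0.999
grip_force: 0.0
```

```bash
python3 - <<'E'
from h import *
go([.515,-.265,.31],-5)
im,P=snap('wrist','w2')
im,P=snap('top','t2')
c=cv2.resize(im[130:250,190:250],None,fx=5,fy=5,interpolation=cv2.INTER_CUBIC)
w=cv2.imread('pics/w2.png'); o=np.zeros((600,800,3),np.uint8); o[:400,:640]=w; 
o[400:600,:]=cv2.resize(im[140:250,180:420],(436,200)).copy() if 0 else 0
o[400:,:436]=cv2.resize(im[140:250,180:420],(436,200)); cv2.imwrite('pics/m2.png',o)
E
```

```text
t 9.7 gp [ 0.5151 -0.2622  0.3084] tooly -4.9 tilt [ 2.e-04  3.e-04 -1.e+00] j7 0.08 MOVE [-0.056  0.003 -0.032] spin 0.1
```

View pics/m2.png

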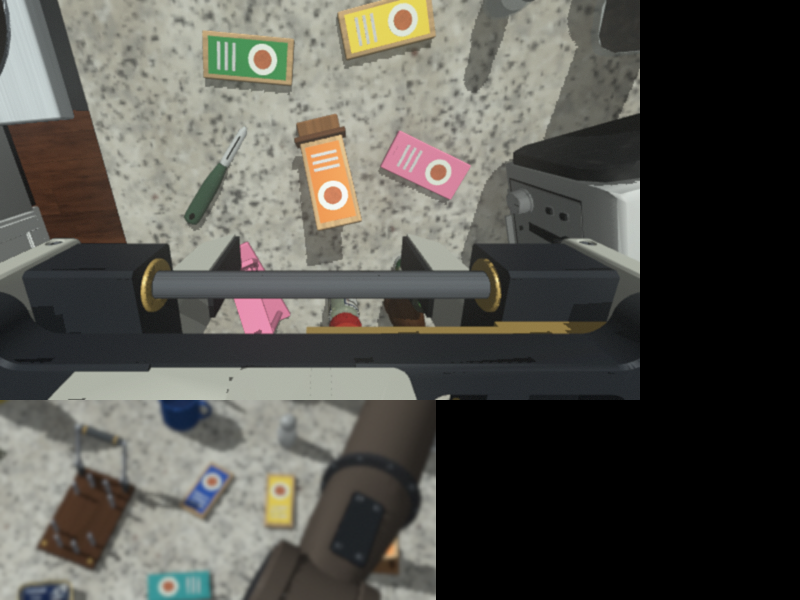

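Arm stays open. The wrist view shows the orange board at (302–360, 135–228) with the lip at (297–345, 117–143), and green and yellow above it.

```bash
python3 - <<'E'
from h import *
im,P=snap('wrist')
h=cv2.cvtColor(im,cv2.COLOR_BGR2HSV)
m=((h[...,0]>=5)&(h[...,0]<=25)&(h[...,1]>90)&(h[...,2]>150)).astype(np.uint8); m[:110]=0;m[245:]=0;m[:,:280]=0;m[:,375:]=0
m=cv2.morphologyEx(m,cv2.MORPH_CLOSE,np.ones((9,9)))
c=max(cv2.findContours(m,0,cv2.CHAIN_APPROX_NONE)[0],key=cv2.contourArea)
r=cv2.minAreaRect(c);b=cv2.boxPoints(r); hull=cv2.convexHull(c)
q=cv2.approxPolyDP(hull,.03*cv2.arcLength(hull,True),True)[:,0]; print(q.tolist(),b.round(1).tolist())
if len(q)==4:
    q=q[np.argsort(q[:,1])]; lo=[onz(P,*p,.0348) for p in q[:2]]; hi=[onz(P,*p,.0923) for p in q[2:]]
    L=np.mean(lo,0);H=np.mean(hi,0);d=H-L
    print('lo',L.round(4),'hi',H.round(4),'len3d',np.linalg.norm(d),'w',np.linalg.norm(lo[0]-lo[1]),np.linalg.norm(hi[0]-hi[1]),'yaw',np.degrees(np.arctan2(d[1],d[0])))
for c in('green','yellow'): print(c,boards(im,P,c,n=1))
hb=h[100:150,285:360]; mb=((hb[...,2]<130)&(hb[...,1]>70)&((hb[...,0]<20))).astype(np.uint8)
cc=max(cv2.findContours(mb,0,cv2.CHAIN_APPROX_NONE)[0],key=cv2.contourArea); bb=cv2.boxPoints(cv2.minAreaRect(cc))+[285,100];print('lip px',bb.round(1).tolist())
E
```

```text
[[341, 135], [360, 219], [318, 228], [301, 144]] [[299.0, 143.10000610351562], [342.1000061035156, 133.6999969482422], [360.79998779296875, 219.6999969482422], [317.70001220703125, 229.10000610351562]]
lo [ 0.5181 -0.2191  0.0348] hi [ 0.5319 -0.3193  0.0923] len3d 0.11636634688225866 w 0.05492870160023372 0.05356449544024808 yaw -82.16138383555688
green [(0.4297, -0.1061, np.float32(170.5), 104, 46, [247.0, 57.0])]
yellow [(0.6155, -0.0833, np.float32(8.0), 107, 54, [386.0, 25.0])]
lip px [[294.4, 146.6], [295.9, 123.9], [344.5, 127.1], [343.0, 149.8]]
```

```bash
python3 - <<'E'
from h import *
go([.5253,-.2716,.071],7.8)
E
```

```text
t 9.85 gp [ 0.5149 -0.263   0.3084] tooly -5.0 tilt [-1.e-04  2.e-04 -1.e+00] j7 0.08 MOVE [-0.153  0.221  4.748] spin -12.8
```

Request:
{"op": "drive_tool", "data": {
  "series": [-0.15,0.22,0,-8,-0.15,0.22,1,-12.8,-0.15,0.22,2,-12.8,-0.15,0.22,3,-12.8,-0.15,0.22,3.6,-12.8,-0.15,0.22,4.2,-12.8,-0.15,0.22,4.75,-12.8,-0.15,0.22,4.75,-12.8,-0.15,0.22,4.75,-12.8],
  "jaw": 1
}}

```text
t: 10.98
tool_pos: [0.5256, -0.2721, 0.2308]
tcp_rot: [2.065, 2.366, 0.001]
contact_force: [0.4, -0.5, -0.4]
gripper_width: 1.001
grip_force: 0.0
```

Request:
{"op": "drive_tool", "data": {
  "series": [0,0,0,0,0,0,0,0,0,0,0,0,0,0,0,0,0,0,0,0],
  "jaw": 0.3
}}

```text
t: 11.6
tool_pos: [0.5252, -0.2723, 0.23]
tcp_rot: [2.066, 2.366, 0.0]
contact_force: [-0.9, -0.8, 3.1]
gripper_width: 0.626
grip_force: 30.0
```

```bash
python3 - <<'E'
from h import *
s=manip.state();print(s['gripper_width'],s['grip_force'],s['contact_force']);go(s=s)
E
```

```text
0.6260938728853103 29.998944997787476 [-0.93911784 -0.7855659   3.05989079]
t 11.6 gp [ 0.5253 -0.2723  0.071 ] tooly 7.8 tilt [-3.e-04  5.e-04 -1.e+00] j7 0.13 MOVE [0. 0. 0.] spin 0
```

Request:
{"op": "drive_tool", "data": {
  "series": [0,0,-0.4,0,0,0,-1,0,0,0,-2,0,0,0,-3,0,0,0,-3.8,0,0,0,-3.8,0]
}}

```text
t: 12.35
tool_pos: [0.5257, -0.2717, 0.4244]
tcp_rot: [2.062, 2.362, 0.003]
contact_force: [0.9, -0.3, -0.4]
gripper_width: 0.628
grip_force: 30.0
```

```bash
python3 - <<'E'
from h import *
s=manip.state();print(s['gripper_width'],s['grip_force'],s['contact_force'])
go([.4952,.2923,.25],80.24)
im,P=snap('wrist','w3')
E
```

```text
0.6284802054612371 29.9971604347229 [ 0.92556077 -0.32591938 -0.44182439]
t 12.35 gp [ 0.5266 -0.2721  0.2654] tooly 7.8 tilt [-0.0035  0.0057 -1.    ] j7 0.27 MOVE [11.27   0.903  0.274] spin -72.5
```

View pics/w3.png

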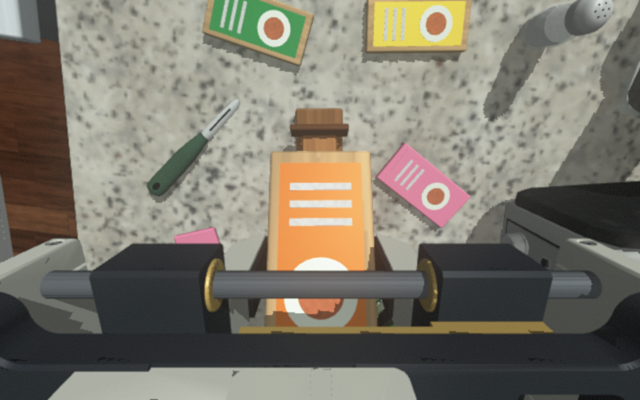

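The orange board is held squarely (269–372 wide) and the easel lip is visible at (292–348, 123–136). I carry it to the holder.

Request:
{"op": "drive_tool", "data": {
  "series": [0.8,0.1,0,-3,1.6,0.1,0,-8,2.4,0.2,0,-13,3.2,0.3,0,-18,4,0.3,0,-24,4.8,0.4,0,-30,5.6,0.5,0,-36,6.4,0.5,0,-42,7.2,0.6,0,-48,8,0.6,0,-54,8.8,0.7,0,-60,9.6,0.8,0,-66,10.4,0.8,0,-70,11,0.9,0,-72.5,11.27,0.9,0.3,-72.5,11.27,0.9,0.3,-72.5,11.27,0.9,0.3,-72.5]
}}

```text
t: 14.52
tool_pos: [0.4938, 0.2908, 0.4041]
tcp_rot: [-0.27, -3.129, 0.003]
contact_force: [-0.5, -0.5, -0.5]
gripper_width: 0.629
grip_force: 30.0
```

```bash
python3 - <<'E'
from h import *
s=manip.state();print(s['gripper_width'],s['grip_force'],s['contact_force'])
go([.4952,.2923,.075],80.24);go([.4952,.2923,.034],80.24)
im,P=snap('wrist','w4')
E
```

```text
0.6285412744866371 29.997086226940155 [-0.45517801 -0.51717102 -0.48846909]
t 14.53 gp [0.4937 0.2906 0.2451] tooly 80.2 tilt [ 5.0e-04 -1.8e-03 -1.0e+00] j7 0.34 MOVE [-0.025  0.045  3.402] spin -0.1
t 14.53 gp [0.4937 0.2906 0.2451] tooly 80.2 tilt [ 5.0e-04 -1.8e-03 -1.0e+00] j7 0.34 MOVE [-0.026  0.047  4.222] spin -0.1
```

View pics/w4.png

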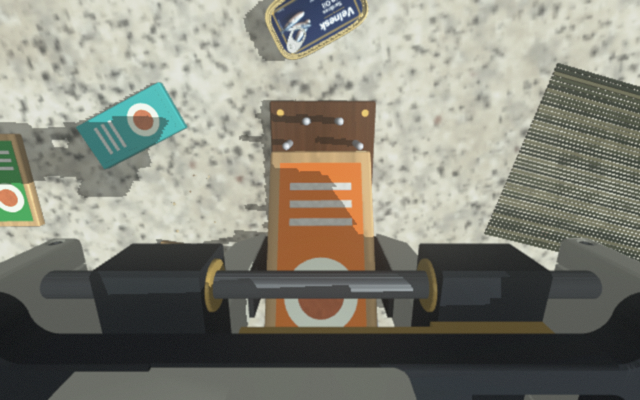

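Request:
{"op": "drive_tool", "data": {
  "series": [-0.03,0.045,1,0,-0.03,0.045,2,0,-0.03,0.045,3,0,-0.03,0.045,3.4,0,-0.03,0.045,3.6,0,-0.03,0.045,3.7,0,-0.03,0.045,3.8,0,-0.03,0.045,3.9,0,-0.03,0.045,4,0,-0.03,0.045,4.05,0,-0.03,0.045,4.1,0,-0.03,0.045,4.15,0,-0.03,0.045,4.2,0,-0.03,0.045,4.2,0]
}}

```text
t: 16.32
tool_pos: [0.4952, 0.2942, 0.1945]
tcp_rot: [-0.266, -3.13, 0.0]
contact_force: [2.4, 0.7, 2.6]
gripper_width: 0.628
grip_force: 30.0
```

```bash
python3 - <<'E'
from h import *
s=manip.state();print(s['gripper_width'],s['grip_force'],s['contact_force'],s['wrist_torque'])
go([.4952,.2923,.034],80.24)
im,P=snap('wrist','w5');np.save('p5.npy',P,allow_pickle=True)
E
```

```text
0.6277369221796323 30.00099152326584 [2.35321183 0.6862524  2.6071423 ] [ 0.14328653 -0.52814312 -0.010399  ]
t 16.32 gp [0.4951 0.2942 0.0355] tooly 80.3 tilt [ 5.e-04 -2.e-04 -1.e+00] j7 0.13 MOVE [-0.008 -0.037  0.029] spin 0.0
```

View pics/w5.png

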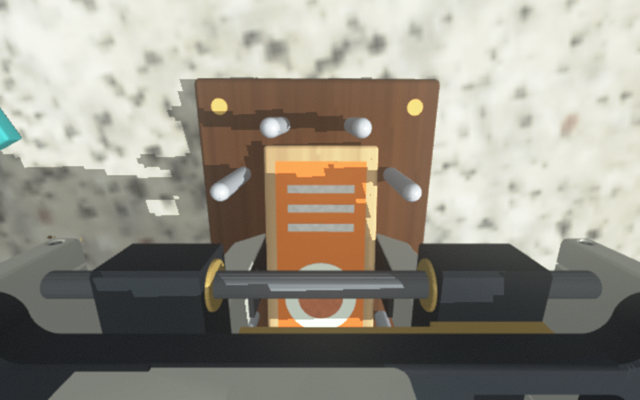

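Request:
{"op": "drive_tool", "data": {
  "series": [0,0,0,0,0,0,0,0,0,0,0,0,0,0,0,0,0,0,-0.3,0,0,0,-1,0,0,0,-2,0,0,0,-3,0,0,0,-4,0,0,0,-5,0,0,0,-5.5,0,0,0,-5.5,0],
  "jaw": 0.78
}}

```text
t: 17.88
tool_pos: [0.4949, 0.2949, 0.4728]
tcp_rot: [0.266, 3.127, 0.004]
contact_force: [-0.3, 0.2, -0.7]
gripper_width: 0.777
grip_force: 0.0
```

```bash
python3 - <<'E'
from h import *
s=manip.state();print(s['gripper_width'],s['contact_force'])
go([.58,-.03,.34],80.24)
im,P=snap('wrist','w6')
h=[b for b in boards(im,P,'orange',z=.022)];print(h)
E
```

```text
0.7770736292944135 [-0.28657787  0.16080893 -0.71185534]
t 17.88 gp [0.4954 0.2952 0.3138] tooly 80.3 tilt [-0.0031  0.003  -1.    ] j7 0.39 MOVE [-2.767 -6.124 -0.534] spin 0.0
[(0.4977, 0.2909, np.float32(170.0), 189, 119, [314.0, 162.0]), (0.5246, -0.1855, np.float32(153.8), 84, 44, [10.0, 238.0]), (0.3876, 0.0988, np.float32(161.7), 21, 20, [165.0, 117.0])]
```

View pics/w6.png

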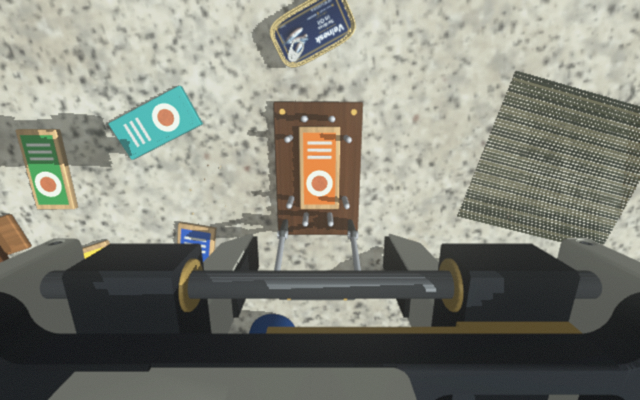

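The orange board lies flat in the holder between the posts, at (299–341, 127–208). Now the other boards.

Request:
{"op": "drive_tool", "data": {
  "series": [-0.5,-1,-0.5,0,-1,-2,-0.5,0,-1.4,-3,-0.5,0,-1.8,-4,-0.5,0,-2.2,-5,-0.5,0,-2.6,-5.7,-0.5,0,-2.77,-6.12,-0.5,0,-2.77,-6.12,-0.5,0,-2.77,-6.12,-0.5,0],
  "jaw": 1
}}

```text
t: 19.05
tool_pos: [0.5796, -0.0289, 0.4947]
tcp_rot: [-0.263, -3.13, -0.001]
contact_force: [-0.1, 0.3, -0.0]
gripper_width: 0.999
grip_force: 0.0
```

```bash
cat >> h.py <<'E'
def board2(im,P,col,z=.010,rows=250):
    """board by its coloured picture + bamboo rim: mask of coloured picture hull, centre and yaw from minAreaRect on the plane"""
    h=cv2.cvtColor(im,cv2.COLOR_BGR2HSV); a,b=HUE[col]
    m=((h[...,0]>=a)&(h[...,0]<=b)&(h[...,1]>=90)&(h[...,2]>=35)).astype(np.uint8); m[rows:]=0
    m=cv2.morphologyEx(m,cv2.MORPH_OPEN,np.ones((3,3))); m=cv2.morphologyEx(m,cv2.MORPH_CLOSE,np.ones((9,9)))
    out=[]
    for c in cv2.findContours(m,0,cv2.CHAIN_APPROX_NONE)[0]:
        g=np.array([onz(P,u,v,z)[:2] for u,v in c[:,0]],np.float32)*1000
        r=cv2.minAreaRect(g); b=cv2.boxPoints(r); e=sorted([b[1]-b[0],b[2]-b[1]],key=np.linalg.norm)
        L,W=np.linalg.norm(e[1]),np.linalg.norm(e[0])
        if L>70 and W>30 and L<140: out.append((np.round(r[0],1).tolist(),round(float(np.degrees(np.arctan2(e[1][1],e[1][0]))%180),1),round(L),round(W),cv2.boundingRect(c)))
    return out
E
python3 - <<'E'
from h import *
s=manip.state()
go([.58,-.03,.34],80.24)
im,P=snap('wrist','w7')
for c in('green','yellow','blue','teal','red','orange'): print(c,board2(im,P,c))
E
```

```text
t 19.05 gp [ 0.5795 -0.0287  0.3357] tooly 80.4 tilt [ 5.e-04  8.e-04 -1.e+00] j7 0.99 MOVE [-0.014 -0.024 -0.085] spin 0.2
green []
yellow [([615.5, -81.7], 8.4, 108, 50, (266, 159, 50, 70))]
blue []
teal [([390.9, 73.0], 105.2, 119, 61, (325, 0, 94, 61))]
red []
orange []
```

View pics/w7.png

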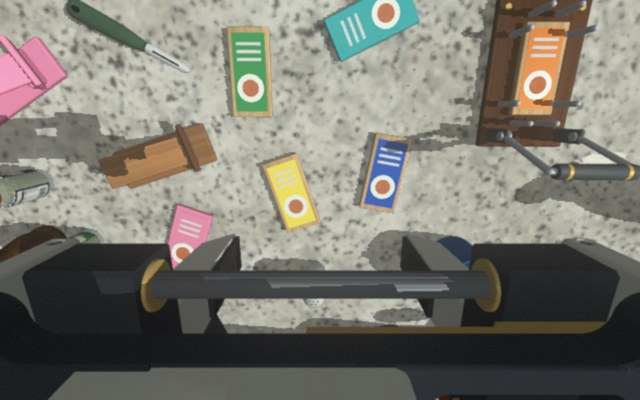

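Clear view: green (228–272, 28–117), yellow (263–318, 155–230), blue (361–410, 135–211), the empty easel (100–217, 124–188), and no red board.

```bash
python3 - <<'E'
import cv2
im=cv2.imread('pics/w7.png');h=cv2.cvtColor(im,cv2.COLOR_BGR2HSV)
for n,u,v in(('g',235,70),('g',262,60),('rim',232,113),('b',370,170),('b',397,190),('r',364,206),('y',275,195),('lip',192,150),('lip',205,145),('base',150,150)):print(n,h[v,u])
E
python3 - <<'E'
import sys;sys.path.insert(0,'.')
from h import *
import h as H
im=cv2.imread('pics/w7.png');P=cams.camera_params('wrist');P['f']=200/np.tan(np.radians(P['vfov'])/2); P['R']=R.from_rotvec(P['orientation']).as_matrix()
hh=cv2.cvtColor(im,cv2.COLOR_BGR2HSV)
H.HUE.update(green=(50,80),blue=(105,125))
for c,(x,y,w,k) in dict(green=(215,20,70,105),yellow=(255,150,70,85),blue=(355,128,60,90)).items():
    roi=hh[y:y+k,x:x+w]; m=((roi[...,1]>75)&(roi[...,2]>50)).astype(np.uint8)
    m=cv2.morphologyEx(m,cv2.MORPH_CLOSE,np.ones((5,5)));m=cv2.morphologyEx(m,cv2.MORPH_OPEN,np.ones((5,5)))
    ct=max(cv2.findContours(m,0,cv2.CHAIN_APPROX_NONE)[0],key=cv2.contourArea)[:,0]+[x,y]
    g=np.array([onz(P,u,v,.010)[:2] for u,v in ct],np.float32)*1000
    r=cv2.minAreaRect(g);print(c,r)
E
```

```text
g [ 65 126 156]
g [ 66 121 162]
rim [ 24  32 127]
b [ 18  80 185]
b [ 17  67 178]
r [ 19  91 191]
y [ 19  95 196]
lip [ 14 103 111]
lip [ 15 117 146]
base [ 14 126 168]
green ((430.43878173828125, -105.43333435058594), (57.249549865722656, 117.52800750732422), 80.26496124267578)
yellow ((614.6903686523438, -81.16983032226562), (118.23326873779297, 57.220367431640625), 8.450447082519531)
blue ((607.2383422851562, 68.17755126953125), (56.21887969970703, 118.2356185913086), 70.084228515625)
```

```bash
python3 - <<'E'
from h import *
go([.4304,-.1054,.0215],80.26)
E
```

```text
t 19.1 gp [ 0.5796 -0.0286  0.3359] tooly 80.4 tilt [ 1.e-04  6.e-04 -1.e+00] j7 0.99 MOVE [ 2.686 -2.015  6.287] spin 0.2
```

Request:
{"op": "drive_tool", "data": {
  "series": [1,-0.7,0.5,0,2,-1.4,1,0.2,2.69,-2.01,2,0.2,2.69,-2.01,3,0.2,2.69,-2.01,4,0.2,2.69,-2.01,5,0.2,2.69,-2.01,5.6,0.2,2.69,-2.01,6,0.2,2.69,-2.01,6.27,0.2,2.69,-2.01,6.27,0.2,2.69,-2.01,6.27,0.2],
  "jaw": 1
}}

```text
t: 20.48
tool_pos: [0.4309, -0.1068, 0.182]
tcp_rot: [0.271, 3.129, -0.0]
contact_force: [0.8, 0.6, -0.6]
gripper_width: 1.0
grip_force: 0.0
```

Request:
{"op": "drive_tool", "data": {
  "series": [0,0,0,0,0,0,0,0,0,0,0,0,0,0,0,0,0,0,0,0],
  "jaw": 0.3
}}

```text
t: 21.1
tool_pos: [0.4306, -0.1071, 0.1813]
tcp_rot: [0.272, 3.13, -0.0]
contact_force: [0.0, -0.9, 3.1]
gripper_width: 0.631
grip_force: 30.0
```

```bash
python3 - <<'E'
from h import *
s=manip.state();print(s['gripper_width'],s['grip_force'],s['contact_force']);go(s=s)
go([.4952,.2923,.22],80.24)
E
```

```text
0.6314550337235971 30.000161826610565 [ 0.00473592 -0.91868638  3.09487814]
t 21.1 gp [ 0.4306 -0.1072  0.0223] tooly 80.1 tilt [-2.e-04 -1.e-04 -1.e+00] j7 0.77 MOVE [0. 0. 0.] spin 0
t 21.1 gp [ 0.4306 -0.1072  0.0223] tooly 80.1 tilt [-2.e-04 -1.e-04 -1.e+00] j7 0.77 MOVE [ 0.107  8.092 -3.954] spin -0.2
```

Request:
{"op": "drive_tool", "data": {
  "series": [0,0,-0.5,0,0,0,-1.5,0,0,0,-2.5,0,0,0.5,-3.5,0,0,1.3,-4,0,0,2.2,-4,0,0,3.1,-4,0,0,4,-4,0,0,4.9,-4,0,0.1,5.8,-4,0,0.1,6.7,-4,-0.2,0.1,7.5,-4,-0.2,0.1,8.1,-4,-0.2,0.1,8.1,-4,-0.2,0.1,8.1,-4,-0.2,0.1,8.1,-4,-0.2]
}}

```text
t: 23.1
tool_pos: [0.4957, 0.2914, 0.381]
tcp_rot: [0.269, 3.13, -0.002]
contact_force: [-0.7, -1.1, -1.2]
gripper_width: 0.628
grip_force: 30.0
```

```bash
python3 - <<'E'
from h import *
s=manip.state();print(s['gripper_width'],s['grip_force'],s['contact_force'])
im,P=snap('wrist','w8')
h=cv2.cvtColor(im,cv2.COLOR_BGR2HSV);m=((h[...,0]>55)&(h[...,0]<75)&(h[...,1]>90)).astype(np.uint8)
print('green bbox',cv2.boundingRect(m[:250]))
go([.4952,.2923,.0445],80.24)
E
```

```text
0.6278819922738634 29.999661147594452 [-0.66171273 -1.12411865 -1.1809296 ]
green bbox (276, 164, 90, 86)
t 23.15 gp [0.4958 0.2913 0.2221] tooly 80.2 tilt [-2.e-04 -9.e-04 -1.e+00] j7 0.33 MOVE [0.017 0.02  3.553] spin -0.1
```

Request:
{"op": "drive_tool", "data": {
  "series": [0.02,0.02,1,0,0.02,0.02,2,0,0.02,0.02,2.7,0,0.02,0.02,3,0,0.02,0.02,3.2,0,0.02,0.02,3.4,0,0.02,0.02,3.55,0,0.02,0.02,3.55,0,0.02,0.02,3.55,0]
}}

```text
t: 24.28
tool_pos: [0.4948, 0.2939, 0.204]
tcp_rot: [0.267, 3.13, 0.0]
contact_force: [0.7, -0.0, -1.7]
gripper_width: 0.623
grip_force: 30.0
```

```bash
python3 - <<'E'
from h import *
s=manip.state();print(s['gripper_width'],s['grip_force'],s['contact_force'],s['wrist_torque'])
go([.4952,.2923,.0445],80.24)
E
```

```text
0.6231640866173043 29.999241828918457 [ 0.72369804 -0.04605496 -1.74623156] [ 0.15283631 -0.15368449  0.04689076]
t 24.27 gp [0.4948 0.2939 0.045 ] tooly 80.3 tilt [-3.e-04  2.e-04 -1.e+00] j7 0.15 MOVE [-0.012 -0.031  0.011] spin 0.0
```

Release, rise, and return toward yellow.

Request:
{"op": "drive_tool", "data": {
  "series": [0,0,0,0,0,0,0,0,0,0,0,0,0,0,0,0,0,0,-0.3,0,0,0,-1,0,0,0,-2,0,0,0,-3,0,0,0,-4,0,0,0,-5,0,0,0,-5,0,0,0,-5,0],
  "jaw": 0.78
}}

```text
t: 25.78
tool_pos: [0.4944, 0.2936, 0.4539]
tcp_rot: [0.267, 3.13, -0.001]
contact_force: [-0.3, 0.2, -1.1]
gripper_width: 0.78
grip_force: 0.0
```

```bash
cat >> h.py <<'E'
def blk(im,P,box,z):
    """board incl. rim by saturation inside a pixel box"""
    x,y,w,k=box; roi=cv2.cvtColor(im,cv2.COLOR_BGR2HSV)[y:y+k,x:x+w]; m=((roi[...,1]>75)&(roi[...,2]>50)).astype(np.uint8)
    m=cv2.morphologyEx(m,cv2.MORPH_CLOSE,np.ones((5,5)));m=cv2.morphologyEx(m,cv2.MORPH_OPEN,np.ones((5,5)))
    ct=max(cv2.findContours(m,0,cv2.CHAIN_APPROX_NONE)[0],key=cv2.contourArea)[:,0]+[x,y]
    g=np.array([onz(P,u,v,z)[:2] for u,v in ct],np.float32)*1000
    (c,(w,l),a)=cv2.minAreaRect(g); 
    if w>l: w,l=l,w
    else: a+=90
    return np.round(c,1).tolist(),round(a%180,1),round(l),round(w)
E
python3 - <<'E'
from h import *
s=manip.state();print(s['gripper_width'],s['contact_force'])
im,P=snap('wrist','w9')
m=cv2.inRange(cv2.cvtColor(im,cv2.COLOR_BGR2HSV),(50,90,30),(80,255,255))[:245,250:400]
m=cv2.morphologyEx(m,cv2.MORPH_CLOSE,np.ones((9,9)))
c=max(cv2.findContours(m,0,cv2.CHAIN_APPROX_NONE)[0],key=cv2.contourArea)[:,0]+[250,0]
g=np.array([onz(P,u,v,.032)[:2] for u,v in c],np.float32)*1000;print('green in holder',cv2.minAreaRect(g))
go([.58,-.03,.34],98.45); go([.6147,-.0812,.20],98.45)
E
```

```text
0.7799278555597168 [-0.290822    0.19565061 -1.08738557]
green in holder ((493.91729736328125, 293.4682922363281), (45.272640228271484, 102.31534576416016), 80.35902404785156)
t 25.82 gp [0.4943 0.2933 0.2941] tooly 80.3 tilt [ 6.0e-04 -1.2e-03 -1.0e+00] j7 0.38 MOVE [-2.782 -6.083 -0.913] spin -18.2
t 25.82 gp [0.4943 0.2933 0.2941] tooly 80.3 tilt [ 6.0e-04 -1.2e-03 -1.0e+00] j7 0.38 MOVE [-3.641 -6.972  1.888] spin -18.2
```

Request:
{"op": "drive_tool", "data": {
  "series": [-0.5,-1,-0.9,0,-1,-2,-0.9,0,-1.4,-3,-0.9,0,-1.8,-4,-0.9,0,-2.2,-5,-0.9,0,-2.6,-5.7,-0.9,0,-2.78,-6.08,-0.9,0,-2.78,-6.08,-0.9,0,-2.78,-6.08,-0.9,0],
  "jaw": 1
}}

```text
t: 26.95
tool_pos: [0.5797, -0.0271, 0.4987]
tcp_rot: [-0.262, -3.13, -0.001]
contact_force: [-0.6, 0.4, -0.5]
gripper_width: 1.003
grip_force: 0.0
```

```bash
python3 - <<'E'
from h import *
im,P=snap('wrist','w10')
for n,b in dict(yellow=(250,145,80,92),blue=(345,120,75,105)).items(): print(n,blk(im,P,b,.01))
y=blk(im,P,(250,145,80,92),.01)
go([y[0][0]/1e3,y[0][1]/1e3,.0215],y[1]+90)
E
```

```text
yellow ([614.4, -81.3], 8.3, 118, 57)
blue ([607.1, 68.1], 160.0, 118, 56)
t 27.0 gp [ 0.5797 -0.0268  0.3399] tooly 80.5 tilt [ 0.e+00  7.e-04 -1.e+00] j7 0.99 MOVE [-0.865 -0.964  6.368] spin -17.8
```

Request:
{"op": "drive_tool", "data": {
  "series": [-0.4,-0.5,0.5,-9,-0.86,-0.96,1,-17.8,-0.86,-0.96,2,-17.8,-0.86,-0.96,3,-17.8,-0.86,-0.96,4,-17.8,-0.86,-0.96,5,-17.8,-0.86,-0.96,5.6,-17.8,-0.86,-0.96,6,-17.8,-0.86,-0.96,6.36,-17.8,-0.86,-0.96,6.36,-17.8,-0.86,-0.96,6.36,-17.8],
  "jaw": 1
}}

```text
t: 28.38
tool_pos: [0.6149, -0.0837, 0.1817]
tcp_rot: [-0.221, 3.133, -0.0]
contact_force: [-0.0, 0.1, -0.1]
gripper_width: 1.0
grip_force: 0.0
```

Request:
{"op": "drive_tool", "data": {
  "series": [0,0,0,0,0,0,0,0,0,0,0,0,0,0,0,0,0,0,0,0],
  "jaw": 0.3
}}

```text
t: 29.0
tool_pos: [0.6145, -0.0839, 0.1809]
tcp_rot: [-0.221, 3.134, 0.0]
contact_force: [-1.6, -0.1, 2.0]
gripper_width: 0.627
grip_force: 30.0
```

```bash
python3 - <<'E'
from h import *
s=manip.state();print(s['gripper_width'],s['grip_force'],s['contact_force']);go(s=s)
go([.4952,.2923,.22],80.24)
E
```

```text
0.6269188562469075 29.999014735221863 [-1.59681624 -0.06813514  1.95193281]
t 29.0 gp [ 0.6146 -0.0839  0.0219] tooly 98.1 tilt [-1.e-04  0.e+00 -1.e+00] j7 1.11 MOVE [0. 0. 0.] spin 0
t 29.0 gp [ 0.6146 -0.0839  0.0219] tooly 98.1 tilt [-1.e-04  0.e+00 -1.e+00] j7 1.11 MOVE [ 1.309  7.784 -3.963] spin 17.8
```

Request:
{"op": "drive_tool", "data": {
  "series": [0,0,-0.5,0,0,0,-1.5,0,0,0,-2.5,0,0.1,0.6,-3.5,3,0.2,1.3,-4,6,0.4,2.2,-4,9,0.5,3.1,-4,12,0.7,4,-4,15,0.8,4.9,-4,17.8,1,5.8,-4,17.8,1.1,6.7,-4,17.8,1.3,7.4,-4,17.8,1.31,7.78,-4,17.8,1.31,7.78,-4,17.8,1.31,7.78,-4,17.8]
}}

```text
t: 30.88
tool_pos: [0.4954, 0.2913, 0.3813]
tcp_rot: [0.268, 3.13, -0.001]
contact_force: [0.2, 0.3, -1.3]
gripper_width: 0.627
grip_force: 30.0
```

```bash
python3 - <<'E'
from h import *
s=manip.state();print(s['gripper_width'],s['grip_force'],s['contact_force'])
im,P=snap('wrist','w11')
h=cv2.cvtColor(im,cv2.COLOR_BGR2HSV);m=((h[...,0]>20)&(h[...,0]<30)&(h[...,1]>120)).astype(np.uint8)
m=cv2.morphologyEx(m,cv2.MORPH_OPEN,np.ones((5,5)))
print('bbox',cv2.boundingRect(m[100:250,250:400]))
go([.4952,.2923,.0545],80.24)
E
```

```text
0.6273267703060974 29.99871790409088 [ 0.21784792  0.2677733  -1.26324217]
bbox (25, 67, 91, 83)
t 30.93 gp [0.4957 0.2909 0.2221] tooly 80.2 tilt [-5.e-04 -6.e-04 -1.e+00] j7 0.34 MOVE [0.016 0.029 3.352] spin -0.1
```

Request:
{"op": "drive_tool", "data": {
  "series": [0.02,0,1,0,0.02,0,2,0,0.02,0,2.5,0,0.02,0,2.8,0,0.02,0,3,0,0.02,0,3.2,0,0.02,0,3.34,0,0.02,0,3.34,0,0.02,0,3.34,0]
}}

```text
t: 32.05
tool_pos: [0.4943, 0.2924, 0.2141]
tcp_rot: [0.267, 3.13, 0.0]
contact_force: [0.2, 1.0, -1.0]
gripper_width: 0.627
grip_force: 30.0
```

```bash
python3 - <<'E'
from h import *
s=manip.state();print(s['gripper_width'],s['grip_force'],s['contact_force'],s['wrist_torque'])
go([.4952,.2923,.0545],80.24)
E
```

```text
0.6265197691016001 29.99894767999649 [ 0.20535953  0.97507375 -0.96860829] [ 0.08477247 -0.14473289 -0.0226611 ]
t 32.05 gp [0.4943 0.2924 0.0551] tooly 80.3 tilt [-4.e-04  3.e-04 -1.e+00] j7 0.17 MOVE [-0.018  0.     0.012] spin 0.0
```

Request:
{"op": "drive_tool", "data": {
  "series": [0,0,0,0,0,0,0,0,0,0,0,0,0,0,0,0,0,0,-0.3,0,0,0,-1,0,0,0,-2,0,0,0,-3,0,0,0,-4,0,0,0,-5,0,0,0,-5,0,0,0,-5,0],
  "jaw": 0.78
}}

```text
t: 33.55
tool_pos: [0.4938, 0.2921, 0.4639]
tcp_rot: [0.267, 3.13, -0.001]
contact_force: [-0.7, 1.0, -0.6]
gripper_width: 0.776
grip_force: 0.0
```

```bash
python3 - <<'E'
from h import *
s=manip.state();print(s['gripper_width'],s['contact_force'])
im,P=snap('wrist','w12')
m=cv2.inRange(cv2.cvtColor(im,cv2.COLOR_BGR2HSV),(19,120,90),(32,255,255))[100:245,280:360]
m=cv2.morphologyEx(m,cv2.MORPH_CLOSE,np.ones((9,9)))
c=max(cv2.findContours(m,0,cv2.CHAIN_APPROX_NONE)[0],key=cv2.contourArea)[:,0]+[280,100]
g=np.array([onz(P,u,v,.042)[:2] for u,v in c],np.float32)*1000;print('yellow in holder',cv2.minAreaRect(g))
go([.615,.274,.28],-9.76)
E
```

```text
0.7760838333893105 [-0.66697083  0.99560046 -0.59187226]
yellow in holder ((495.486083984375, 291.92010498046875), (47.12431716918945, 103.92327117919922), 80.29737091064453)
t 33.6 gp [0.4938 0.2917 0.3041] tooly 80.3 tilt [ 6.0e-04 -1.2e-03 -1.0e+00] j7 0.4 MOVE [-2.45   0.062  0.48 ] spin -90.0
```

View pics/w12.png

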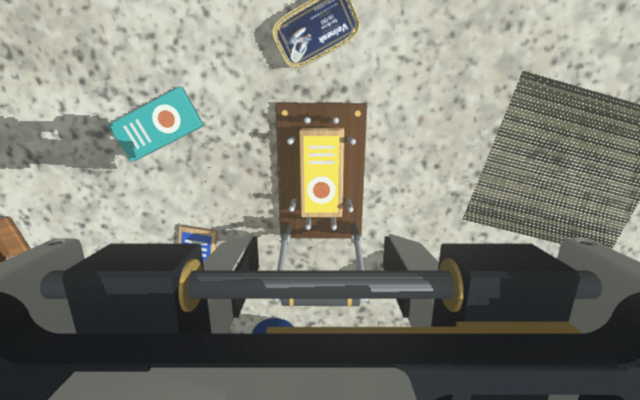

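Yellow is flat on top and centred at (300–343, 127–217). All boards are in, so I close the arm.

Request:
{"op": "drive_tool", "data": {
  "series": [-0.5,0,0,8,-1,0,0,18,-1.4,0,0,28,-1.8,0,0,38,-2.2,0,0,48,-2.45,0.06,0,58,-2.45,0.06,0,68,-2.45,0.06,0,78,-2.45,0.06,0,87,-2.45,0.06,0.3,90,-2.45,0.06,0.48,90,-2.45,0.06,0.48,90,-2.45,0.06,0.48,90],
  "jaw": 0.7
}}

```text
t: 35.22
tool_pos: [0.6155, 0.2745, 0.4397]
tcp_rot: [-2.401, -2.025, 0.0]
contact_force: [0.8, 0.2, 0.5]
gripper_width: 0.698
grip_force: 0.0
```

```bash
python3 - <<'E'
from h import *
s=manip.state();print(s['gripper_width'],s['contact_force'])
go([.6138,.2719,.1585],-9.76)
im,P=snap('wrist','w13')
# brass bands
m=cv2.inRange(cv2.cvtColor(im,cv2.COLOR_BGR2HSV),(14,110,90),(28,255,255)); m[265:]=0
n,l,st,ce=cv2.connectedComponentsWithStats(m)
for i in range(1,n):
    if st[i,4]>12: print(st[i].tolist(),ce[i].round(1),onz(P,*ce[i],.1466).round(4))
for y in(.03,-.03):
    a=np.radians(-9.76);X=[.4952+.1203*np.cos(a)-y*np.sin(a),.2923+.1203*np.sin(a)+y*np.cos(a),.1466];print('expect',proj(P,X).round(1),np.round(X,4))
E
```

```text
0.697729226215583 [0.77132917 0.1896442  0.50403839]
t 35.23 gp [0.6155 0.2745 0.2807] tooly -9.7 tilt [ 0.e+00 -3.e-04 -1.e+00] j7 -0.9 MOVE [-0.056 -0.024  2.445] spin 0.1
[1, 0, 3, 6, 13] [2.4 2.3] [0.3935 0.4752 0.1466]
[165, 134, 8, 8, 47] [168.7 137.3] [0.4911 0.3525 0.1466]
[200, 139, 54, 13, 307] [226.  146.4] [0.5392 0.3362 0.1466]
[183, 160, 86, 38, 1976] [223.5 178.5] [0.5294 0.3082 0.1466]
[311, 168, 19, 5, 73] [319.9 169.9] [0.6182 0.3011 0.1466]
[277, 197, 5, 10, 20] [278.4 201.8] [0.5746 0.2779 0.1466]
[186, 202, 5, 7, 15] [187.8 204.7] [0.4898 0.2895 0.1466]
[174, 206, 8, 10, 51] [177.7 209.8] [0.479  0.2862 0.1466]
[312, 234, 17, 6, 59] [320.1 236.9] [0.6073 0.2363 0.1466]
[198, 259, 11, 6, 36] [202.2 261.5] [0.487  0.2301 0.1466]
[439, 261, 4, 4, 13] [440.5 262.8] [0.7209 0.1886 0.1466]
expect [320.5 169.4] [0.6188 0.3015 0.1466]
expect [320.5 231. ] [0.6087 0.2423 0.1466]
```

Request:
{"op": "drive_tool", "data": {
  "series": [-0.05,-0.02,0.8,0,-0.05,-0.02,1.5,0,-0.05,-0.02,2,0,-0.05,-0.02,2.4,0,-0.05,-0.02,2.44,0,-0.05,-0.02,2.44,0]
}}

```text
t: 36.02
tool_pos: [0.6143, 0.2724, 0.3186]
tcp_rot: [2.402, 2.025, 0.002]
contact_force: [0.2, -0.3, 0.3]
gripper_width: 0.699
grip_force: 0.0
```

Request:
{"op": "drive_tool", "data": {
  "series": [0,0,0,0,0,0,0,0,0,0,0,0,0,0,0,0,0,0,0,0,0,0,0,0],
  "jaw": 0
}}

```text
t: 36.78
tool_pos: [0.6141, 0.2721, 0.3178]
tcp_rot: [2.402, 2.024, 0.0]
contact_force: [1.1, -0.3, -0.7]
gripper_width: 0.182
grip_force: 30.0
```

```bash
python3 - <<'E'
from h import *
s=manip.state();print(s['gripper_width'],s['grip_force'],s['contact_force']);go(s=s)
a0=1.9
for a in np.linspace(a0,.03,16): print(round((np.cos(a0)-np.cos(a))*2,2),round(-(np.sin(a)-np.sin(a0))*2,2),end='; ')
E
```

```text
0.18202996160564708 29.9994358420372 [ 1.14073491 -0.33873962 -0.67350797]
t 36.77 gp [0.6142 0.2721 0.1588] tooly -9.8 tilt [ 0.e+00  3.e-04 -1.e+00] j7 -0.96 MOVE [0. 0. 0.] spin 0
0.0 -0.0; -0.24 -0.07; -0.49 -0.1; -0.74 -0.11; -0.98 -0.08; -1.23 -0.02; -1.46 0.07; -1.68 0.18; -1.89 0.32; -2.07 0.49; -2.23 0.68; -2.37 0.88; -2.49 1.11; -2.57 1.34; -2.62 1.58; -2.65 1.83;
```

Request:
{"op": "drive_tool", "data": {
  "series": [0,-0.24,-0.07,0,0,-0.49,-0.1,0,0,-0.74,-0.11,0,0,-0.98,-0.08,0,0,-1.23,-0.02,0,0,-1.46,0.07,0,0,-1.68,0.18,0,0,-1.89,0.32,0,0,-2.07,0.49,0,0,-2.23,0.68,0,0,-2.37,0.88,0,0,-2.49,1.11,0,0,-2.57,1.34,0,0,-2.62,1.58,0,0,-2.64,1.72,0,0,-2.65,1.83,0,0,-2.65,1.83,0,0,-2.65,1.83,0]
}}

```text
t: 39.02
tool_pos: [0.4839, 0.2948, 0.2262]
tcp_rot: [2.402, 2.024, 0.002]
contact_force: [5.5, 1.3, -3.0]
gripper_width: 0.186
grip_force: 30.0
```

Request:
{"op": "drive_tool", "data": {
  "series": [0,0,0,0,0,0,0,0,0,0,0,0,0,0,0,0],
  "jaw": 0.4
}}

```text
t: 39.52
tool_pos: [0.4832, 0.2945, 0.2261]
tcp_rot: [2.402, 2.025, -0.001]
contact_force: [-0.6, -0.4, 0.1]
gripper_width: 0.397
grip_force: 0.0
```

Request:
{"op": "drive_tool", "data": {
  "series": [0,0,-0.5,0,0,0,-1.5,0,0,0,-2.5,0,0,0,-3.5,0,0,0,-4.5,0,0,0,-5,0,0,0,-5,0,0,0,-5,0]
}}

```text
t: 40.52
tool_pos: [0.4832, 0.2943, 0.4752]
tcp_rot: [2.402, 2.025, -0.002]
contact_force: [-0.8, -0.1, -0.5]
gripper_width: 0.398
grip_force: 0.0
```

```bash
python3 - <<'E'
from h import *
s=manip.state();print(s['gripper_width'],s['contact_force'])
im,P=snap('wrist','w14')
m=cv2.inRange(cv2.cvtColor(im,cv2.COLOR_BGR2HSV),(14,110,90),(28,255,255)); m[265:]=0
a=np.radians(-9.76)
for ang in(-.05,0,.05,.1,.2):
    print(ang,[proj(P,[.4952+x*np.cos(a)-y*np.sin(a),.2923+x*np.sin(a)+y*np.cos(a),z]).round(1).tolist() for y in(.03,-.03) for x,z in[(.088-.1*np.cos(ang),.061+.1*np.sin(ang))]])
cv2.imwrite('pics/w14c.png',cv2.resize(im[100:300,200:440],(720,600)))
go([.55,.07,.33],-10)
E
```

```text
0.39826025475794885 [-0.82234589 -0.08931468 -0.46175358]
-0.05 [[321.9, 150.4], [321.9, 194.8]]
0 [[321.8, 150.9], [321.8, 195.7]]
0.05 [[322.0, 151.3], [321.9, 196.6]]
0.1 [[322.3, 151.8], [322.2, 197.6]]
0.2 [[323.5, 152.7], [323.4, 199.6]]
t 40.58 gp [0.483  0.2941 0.3159] tooly -9.7 tilt [-0.0016 -0.0015 -1.    ] j7 -1.02 MOVE [-4.19   2.079 -0.278] spin 0.3
```

View pics/w14c.png

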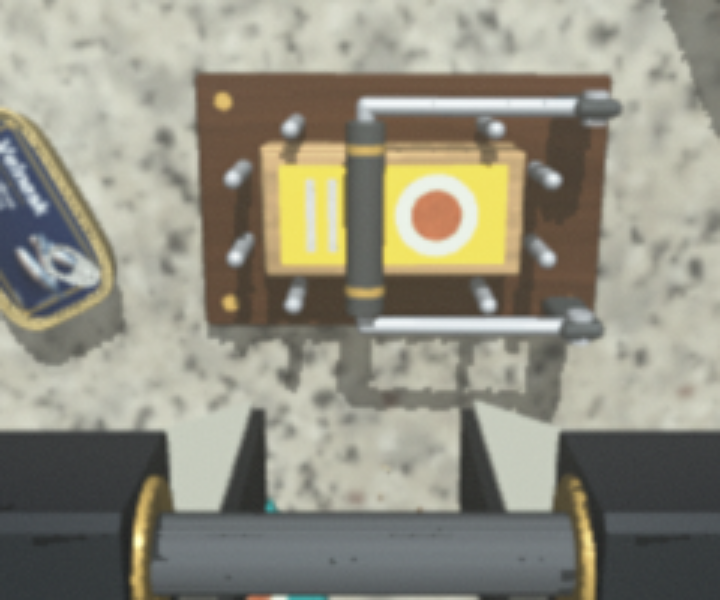

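The bar lies across the yellow board at (345–385, 120–325), pressing on the pile. Now blue.

```bash
python3 - <<'E'
from h import *
go([.58,-.03,.34],80.4)
E
```

```text
t 40.58 gp [0.483  0.2941 0.3159] tooly -9.7 tilt [-0.0016 -0.0015 -1.    ] j7 -1.02 MOVE [-6.06   3.009 -0.477] spin 89.9
```

Request:
{"op": "drive_tool", "data": {
  "series": [-0.6,0.3,-0.5,-5,-1.3,0.7,-0.5,-14,-2,1,-0.5,-24,-2.7,1.4,-0.5,-34,-3.4,1.7,-0.5,-44,-4.1,2,-0.5,-54,-4.8,2.4,-0.5,-64,-5.4,2.7,-0.5,-74,-6.06,3,-0.5,-84,-6.06,3,-0.5,-90,-6.06,3,-0.5,-90,-6.06,3,-0.5,-90,-6.06,3,-0.5,-90],
  "jaw": 1
}}

```text
t: 42.2
tool_pos: [0.5798, -0.0288, 0.5011]
tcp_rot: [-0.267, -3.13, 0.0]
contact_force: [-0.2, -0.0, 0.2]
gripper_width: 0.997
grip_force: 0.0
```

```bash
python3 - <<'E'
from h import *
im,P=snap('wrist','w15')
b=blk(im,P,(335,110,85,118),.01);print(b)
go([b[0][0]/1e3,b[0][1]/1e3,.0215],b[1]+90)
E
```

```text
([607.2, 68.2], 160.0, 118, 56)
t 42.25 gp [ 0.5799 -0.0289  0.3422] tooly 80.3 tilt [-0.e+00 -2.e-04 -1.e+00] j7 1.07 MOVE [-0.21   2.007  6.414] spin 10.3
```

Request:
{"op": "drive_tool", "data": {
  "series": [-0.1,1,0.5,5,-0.21,2,1,10.3,-0.21,2,2,10.3,-0.21,2,3,10.3,-0.21,2,4,10.3,-0.21,2,5,10.3,-0.21,2,5.6,10.3,-0.21,2,6,10.3,-0.21,2,6.4,10.3,-0.21,2,6.4,10.3,-0.21,2,6.4,10.3],
  "jaw": 1
}}

```text
t: 43.62
tool_pos: [0.6076, 0.0676, 0.1821]
tcp_rot: [0.547, 3.093, 0.001]
contact_force: [0.6, -0.3, -0.2]
gripper_width: 1.002
grip_force: 0.0
```

Request:
{"op": "drive_tool", "data": {
  "series": [0,0,0,0,0,0,0,0,0,0,0,0,0,0,0,0,0,0,0,0],
  "jaw": 0.3
}}

```text
t: 44.25
tool_pos: [0.6073, 0.0674, 0.1814]
tcp_rot: [0.547, 3.093, 0.0]
contact_force: [-0.5, -0.8, 1.1]
gripper_width: 0.623
grip_force: 30.0
```

```bash
python3 - <<'E'
from h import *
s=manip.state();print(s['gripper_width'],s['grip_force'],s['contact_force']);go(s=s)
a=np.radians(-82.2);f=np.array([.5185,-.2218]);p=f+.0573*np.array([np.cos(a),np.sin(a)]);print(p)
go([p[0],p[1],.20],7.8)
E
```

```text
0.6232160078207628 30.000236928462982 [-0.52459425 -0.77594923  1.09200835]
t 44.25 gp [0.6074 0.0674 0.0224] tooly 70.0 tilt [-2.e-04  1.e-04 -1.e+00] j7 0.51 MOVE [0. 0. 0.] spin 0
[ 0.5262765  -0.27856985]
t 44.25 gp [0.6074 0.0674 0.0224] tooly 70.0 tilt [-2.e-04  1.e-04 -1.e+00] j7 0.51 MOVE [-0.849 -7.056 -3.553] spin 62.2
```

Request:
{"op": "drive_tool", "data": {
  "series": [0,0,-0.5,0,0,0,-1.5,0,0,0,-2.5,0,-0.1,-0.5,-3.5,4,-0.2,-1.2,-3.6,10,-0.3,-2,-3.6,17,-0.4,-2.8,-3.6,24,-0.5,-3.6,-3.6,31,-0.5,-4.4,-3.6,38,-0.6,-5.2,-3.6,45,-0.7,-6,-3.6,52,-0.8,-6.6,-3.6,59,-0.85,-7.05,-3.6,62.2,-0.85,-7.05,-3.6,62.2,-0.85,-7.05,-3.6,62.2,-0.85,-7.05,-3.6,62.2]
}}

```text
t: 46.25
tool_pos: [0.5268, -0.2769, 0.3613]
tcp_rot: [-2.062, -2.37, -0.001]
contact_force: [-0.4, 0.3, -0.5]
gripper_width: 0.623
grip_force: 30.0
```

```bash
python3 - <<'E'
from h import *
s=manip.state();print(s['gripper_width'],s['grip_force'],s['contact_force'])
im,P=snap('wrist','w16')
h=cv2.cvtColor(im,cv2.COLOR_BGR2HSV);m=((h[...,0]>108)&(h[...,0]<122)&(h[...,1]>120)).astype(np.uint8)
m=cv2.morphologyEx(m,cv2.MORPH_OPEN,np.ones((5,5)))
print('bbox',cv2.boundingRect(m[100:250,250:400]))
go([.5263,-.2786,.105],7.8);go([.5263,-.2786,.0795],7.8)
E
```

```text
0.6228028066333624 29.999919533729553 [-0.41538041  0.3161418  -0.48727163]
bbox (26, 66, 89, 84)
t 46.3 gp [ 0.5268 -0.277   0.2023] tooly 7.9 tilt [ 4.e-04  3.e-04 -1.e+00] j7 0.31 MOVE [-0.03  -0.015  1.946] spin 0.1
t 46.3 gp [ 0.5268 -0.277   0.2023] tooly 7.9 tilt [ 4.e-04  3.e-04 -1.e+00] j7 0.31 MOVE [-0.031 -0.015  2.456] spin 0.1
```

Request:
{"op": "drive_tool", "data": {
  "series": [-0.03,-0.02,0.8,0.1,-0.03,-0.02,1.5,0.1,-0.03,-0.02,1.9,0.1,-0.03,-0.02,2,0.1,-0.03,-0.02,2.08,0.1,-0.03,-0.02,2.16,0.1,-0.03,-0.02,2.24,0.1,-0.03,-0.02,2.32,0.1,-0.03,-0.02,2.4,0.1,-0.03,-0.02,2.45,0.1,-0.03,-0.02,2.45,0.1]
}}

```text
t: 47.68
tool_pos: [0.5262, -0.2803, 0.2403]
tcp_rot: [2.066, 2.362, 0.001]
contact_force: [-1.1, -0.1, 4.8]
gripper_width: 0.63
grip_force: 30.0
```

```bash
cat > st.py <<'E'
from h import *
s=manip.state();print(s['gripper_width'],s['grip_force'],s['contact_force'].round(1),s['wrist_torque'].round(2))
a=np.radians(-82.2);M=R.from_rotvec(s['tcp_rot']).as_matrix();g=(s['tool_pos']+M[:,2]*.159)-[.5185,-.2218,0]
print('easel frame along,lateral,z (mm)',(1e3*np.array([g[:2]@[np.cos(a),np.sin(a)],g[:2]@[-np.sin(a),np.cos(a)],g[2]])).round(1));go(s=s)
E
python3 st.py
```

```text
0.6296277267724208 30.005084574222565 [-1.1 -0.1  4.8] [-0.15  0.15 -0.06]
easel frame along,lateral,z (mm) [59.3  0.1 81.3]
t 47.67 gp [ 0.5266 -0.2806  0.0813] tooly 7.7 tilt [-0.002   0.0022 -1.    ] j7 0.23 MOVE [0. 0. 0.] spin 0
```

Request:
{"op": "drive_tool", "data": {
  "series": [0.04,0,0.04,0,0.08,0,0.06,0,0.11,0,0.08,0,0.14,0,0.1,0,0.17,0,0.12,0,0.17,0,0.12,0]
}}

```text
t: 48.42
tool_pos: [0.5255, -0.2717, 0.2346]
tcp_rot: [2.065, 2.362, 0.002]
contact_force: [-0.1, 1.4, 6.0]
gripper_width: 0.63
grip_force: 30.0
```

```bash
python3 st.py
```

```text
0.6302110741216741 30.003105103969574 [-0.1  1.4  6. ] [-0.11 -0.09 -0.05]
easel frame along,lateral,z (mm) [50.7  0.7 75.6]
t 48.42 gp [ 0.5261 -0.2719  0.0756] tooly 7.7 tilt [-0.0021  0.0033 -1.    ] j7 0.22 MOVE [0. 0. 0.] spin 0
```

Request:
{"op": "drive_tool", "data": {
  "series": [0,0,0,0,0,0,0,0,0,0,0,0,0,0,0,0,0,0,-0.3,0,0,0,-1,0,0,0,-2,0,0,0,-3,0,0,0,-4,0,0,0,-4.5,0,0,0,-4.5,0],
  "jaw": 0.85
}}

```text
t: 49.8
tool_pos: [0.5247, -0.2712, 0.461]
tcp_rot: [2.065, 2.361, 0.002]
contact_force: [-0.2, -0.5, 0.1]
gripper_width: 0.85
grip_force: 0.0
```

```bash
cat > blue.py <<'E'
from h import *
import sys
im,P=snap('wrist',sys.argv[1]); h=cv2.cvtColor(im,cv2.COLOR_BGR2HSV)
m=((h[...,0]>=105)&(h[...,0]<=125)&(h[...,1]>110)&(h[...,2]>60)).astype(np.uint8); m[:90]=0;m[245:]=0;m[:,:270]=0;m[:,385:]=0
m=cv2.morphologyEx(cv2.morphologyEx(m,cv2.MORPH_OPEN,np.ones((3,3))),cv2.MORPH_CLOSE,np.ones((9,9)))
c=cv2.convexHull(max(cv2.findContours(m,0,cv2.CHAIN_APPROX_NONE)[0],key=cv2.contourArea))
q=cv2.approxPolyDP(c,.04*cv2.arcLength(c,True),True)[:,0].astype(float);print(q.tolist())
# easel_face frame
a=np.radians(-82.2);ex=np.array([np.cos(a),np.sin(a),0]);ey=np.array([-np.sin(a),np.cos(a),0]);up=np.array([0,0,1.])
X=ex*np.cos(.5)+up*np.sin(.5);Z=np.cross(X,ey);o=np.array([.5185,-.2218,.026])
F=[]
for u,v in q:
    d=ray(P,u,v);t=((o-P['eye'])@Z+.010)/(d@Z);w=P['eye']+t*d-o;F.append([w@X*1e3,w@ey*1e3])
F=np.array(F);print('face xy',F.round(1).tolist(),'mean',F.mean(0).round(1))
r=cv2.minAreaRect(F.astype(np.float32));print(r)
go()
E
python3 blue.py w17
```

```text
[[336.0, 139.0], [337.0, 186.0], [303.0, 186.0], [304.0, 139.0]]
face xy [[11.7, 20.3], [75.1, 20.5], [75.0, -22.2], [11.6, -21.4]] mean [43.4 -0.7]
((43.346168518066406, -0.6932239532470703), (42.69873046875, 63.40757369995117), 89.80117797851562)
t 49.85 gp [ 0.5247 -0.2715  0.3001] tooly 7.7 tilt [-0.0013  0.0019 -1.    ] j7 0.34 MOVE [0. 0. 0.] spin 0
```

```bash
python3 st.py; python3 - <<'E'
from h import *
a=np.radians(-82.2);ex=np.array([np.cos(a),np.sin(a)])
p=np.array([.5185,-.2218])+.132*ex; go([p[0],p[1],.103],7.8)
E
```

```text
0.8546182921365882 0.0 [ 0.   0.6 -0.1] [-0.08 -0.15  0.01]
easel frame along,lateral,z (mm) [ 50.   -0.6 300.1]
t 49.85 gp [ 0.5247 -0.2715  0.3001] tooly 7.7 tilt [-0.0013  0.0019 -1.    ] j7 0.34 MOVE [0. 0. 0.] spin 0
t 49.85 gp [ 0.5247 -0.2715  0.3001] tooly 7.7 tilt [-0.0013  0.0019 -1.    ] j7 0.34 MOVE [-1.634  0.008  3.945] spin -0.1
```

Request:
{"op": "drive_tool", "data": {
  "series": [-0.6,0,0,0,-1.2,0,0,0,-1.64,0.01,0,0,-1.64,0.01,1,0,-1.64,0.01,2,0,-1.64,0.01,3,0,-1.64,0.01,3.6,0,-1.64,0.01,3.94,0,-1.64,0.01,3.94,0],
  "jaw": 0
}}

```text
t: 50.98
tool_pos: [0.5354, -0.3525, 0.2595]
tcp_rot: [-2.066, -2.363, 0.001]
contact_force: [0.1, 0.7, 0.6]
gripper_width: 0.004
grip_force: 0.0
```

```bash
python3 st.py
```

```text
0.0037182407867075522 0.0 [0.1 0.7 0.6] [-0.05 -0.13 -0.03]
easel frame along,lateral,z (mm) [131.6  -1.3 100.5]
t 50.98 gp [ 0.5351 -0.3523  0.1005] tooly 7.7 tilt [ 0.0017 -0.002  -1.    ] j7 0.36 MOVE [0. 0. 0.] spin 0
```

Request:
{"op": "drive_tool", "data": {
  "series": [0.1,0.02,0,0,0.2,0.02,0,0,0.25,0.02,0,0,0.3,0.02,0,0,0.34,0.02,0,0,0.34,0.02,0,0]
}}

```text
t: 51.72
tool_pos: [0.5348, -0.3362, 0.2611]
tcp_rot: [2.068, 2.364, -0.0]
contact_force: [0.7, -2.4, 0.2]
gripper_width: 0.005
grip_force: 1.0
```

```bash
python3 st.py
```

```text
0.004616250057355274 1.030513127334416 [ 0.7 -2.4  0.2] [-0.46 -0.3  -0.03]
easel frame along,lateral,z (mm) [115.7   0.7 102.1]
t 51.73 gp [ 0.5349 -0.3363  0.1021] tooly 7.6 tilt [-1.e-03  7.e-04 -1.e+00] j7 0.34 MOVE [0. 0. 0.] spin 0
```

Request:
{"op": "drive_tool", "data": {
  "series": [0.02,0,0,0,0.04,0,0,0,0.06,0,0,0,0.06,0,0,0]
}}

```text
t: 52.22
tool_pos: [0.5348, -0.3346, 0.2618]
tcp_rot: [2.067, 2.36, -0.001]
contact_force: [2.5, -6.9, 3.9]
gripper_width: 0.006
grip_force: 3.8
```

Request:
{"op": "drive_tool", "data": {
  "series": [0.02,0,0,0,0.04,0,0,0,0.04,0,0,0]
}}

```text
t: 52.6
tool_pos: [0.5347, -0.3337, 0.2623]
tcp_rot: [2.066, 2.357, -0.002]
contact_force: [3.7, -10.1, 5.7]
gripper_width: 0.006
grip_force: 5.4
```

```bash
python3 st.py
```

```text
0.005553128200035758 5.437027774751186 [  3.7 -10.1   5.7] [-2.32 -0.88  0.04]
easel frame along,lateral,z (mm) [113.9   1.5 103.3]
t 52.6 gp [ 0.5354 -0.3345  0.1033] tooly 7.5 tilt [-0.0057  0.0037 -1.    ] j7 0.33 MOVE [0. 0. 0.] spin 0
```

Request:
{"op": "drive_tool", "data": {
  "series": [-0.2,0,0,0,-0.4,0,0,0,-0.5,0,-0.5,0,-0.5,0,-1.5,0,-0.2,0,-2.5,0,0.4,0,-3.5,0,1,0,-4,0,1.3,0,-4,0,1.3,0,-4,0,1.3,0,-4,0]
}}

```text
t: 53.85
tool_pos: [0.5249, -0.2678, 0.4591]
tcp_rot: [-2.068, -2.362, 0.002]
contact_force: [-0.1, -1.1, -1.0]
gripper_width: 0.002
grip_force: 0.0
```

```bash
python3 blue.py w18; python3 - <<'E'
import cv2
im=cv2.imread('pics/w18.png');cv2.imwrite('pics/w18c.png',cv2.resize(im[60:260,200:440],(720,600),interpolation=cv2.INTER_CUBIC))
E
```

```text
[[338.0, 141.0], [340.0, 217.0], [305.0, 218.0], [305.0, 142.0]]
face xy [[9.0, 20.7], [109.3, 21.6], [110.4, -21.4], [10.2, -22.3]] mean [59.7 -0.3]
((59.71411895751953, -0.3411369323730469), (101.01661682128906, 43.00773239135742), 0.5470167398452759)
t 53.9 gp [ 0.5246 -0.2678  0.3002] tooly 7.6 tilt [ 9.0e-04 -2.3e-03 -1.0e+00] j7 0.34 MOVE [0. 0. 0.] spin 0
```

View pics/w18c.png

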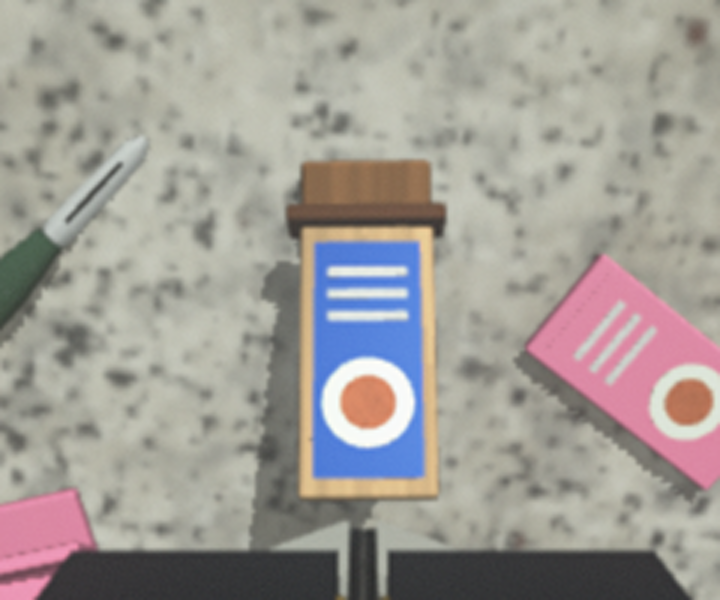

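The blue board sits square against the lip at (300–437, 225–497 in the crop). By measurement its centre is at face x = 59.7, y = −0.3 mm. Handing in.

```bash
python3 -c "
from station import manip
print(manip.sign_off())"
```

```text
the job is handed in; nothing more can be done
None
```

The job is handed in: the orange, green and yellow boards (no red board was there) lie flat in the holder, orange at the bottom, with the bar down on the pile. The blue board stands centred on the easel against its lip.

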